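# Set up a row of bottles at the slide-mounted capper

### The arm

A 6-joint arm with a two-finger parallel gripper is mounted at the origin on the work surface. World frame = base frame: x ahead of the robot, y to its left, z up, the work surface at z = 0. Lengths are in m, angles in rad, forces in N, time in s.
With the tool pointing down it reaches from about 0.3 to 0.775 m from the base axis. Payload 14.6 kg.
Tool frame: the origin (TCP) lies on the centre line of the jaws, within the pads' length; the fingertips stand 19 mm ahead of it and the grasp point (between the pads) is the TCP; z points along the fingers, y is the line along which they close (so a half turn about z gives the same grasp; the last joint's range is limited). The gripper opens to 94 mm and grips with 3 to 60 N. Pads are 16 mm wide; open, the fingers measure 119 mm over their backs; the gripper's body (75 mm by 177 mm) begins 78 mm behind the grasp point.
Start: joints at [-1.375, 0.3, 1.521, -0, 1.321, -0.067], TCP at [0.143, -0.531, 0.224] pointing down, gripper open.
Joint ranges: [-3.03, 3.03], [-0.79, 2.21], [0.23, 2.52], [-1.04, 4.18], [0, 3.07], [-2.55, 2.55]. Speed limits (rad/s): [2.22, 2.22, 2.57, 3.14, 3.14, 3.14].

### API

Orientations are given as [roll, pitch, yaw] about the fixed x, y, z axes, in that order (R = Rz(yaw) Ry(pitch) Rx(roll)).
In Python, from station import get_obs, camera, workorder gives the robot as it stands.
- The arm moves only by the tool play_rows, never from a script. Its argument "motion" is a list that holds one entry, the list of rows, each a list of 7 numbers: the shift along the tool's x, y, z as a fraction of full scale, then the turn, a rotation vector about the tool's x, y, z as a fraction of full scale, then the opening, from -1 (shut) to 1 (fully open). In form: [[[x, y, z, ax, ay, az, grip], ...]]. A call has 1 to 10 rows; each row is the pose to reach, as a shift and turn from the pose commanded when the call began, along the tool's axes at that moment, turning the shorter way round; what a row does not reach only later rows make up. Full scale, the value 1, is 0.25 m for a shift and 2 pi rad for a turn. A row lasts 1/10 s, in which the tool goes at most 50 mm and 8.59 degrees, less where a joint would pass 70% of its speed; a pose out of reach is approached as far as the arm can. A call with a number of a shift or a turn outside -1 to 1 is refused whole. A call with a gripper value outside its range is refused whole. The fingers move at their own pace and stop on an object; "grip_force" is the grip in N (left out, the last holds). Time passes only in rows, so rows that repeat a pose let the fingers close. It gives the time, the measured TCP pose, the force, the opening and the grip force at its end, in the units of the state.
- get_obs(): the state, without advancing time (a new reading comes with each control period).
- camera(name): name is "scene" or "top"; returns a dict with "frame" (480x640x3 uint8, red, green, blue), "z_map" (480x640 float32, m along the optical axis (not along the pixel's ray), 0 where there is no reading), "camera_matrix" (3x3 intrinsics, pixels), "D" ([k1, k2, p1, p2, k3] as OpenCV has them; the pictures are not rectified), "T" (4x4, takes a point from camera to world coordinates). Camera axes: x right, y up, looking along -z (the intrinsics and any distortion apply to the point x, -y, -z); pixel columns grow to the right and rows downward; lengths in m; the calibration is good to about 2 mm. A picture is of the moment at which its call begins.
- workorder.hand_in(): hands the job in; it is judged then, once.
The state is a dict: "time_s": time; "qpos": joint angles; "joint_vel": joint speeds; "tau": joint torques, N m; "ee_pos": TCP position; "eef_rot": TCP orientation; "force": force on the tool from outside, world axes, zero at the start; "moment": the same for the moment, N m; "grip_width": finger opening in m; "grip_force": force on a finger pad.
Only numpy, scipy, OpenCV 4.12 (cv2) and the standard library are available. Lean on these libraries where they do the work, as an engineer would, in place of code of your own. Each camera call takes 0.05 s, during which the arm holds its last target. There are 200 camera calls.

### The job

Get the shelf ready for tonight's bottle capping. Slide the capper along its slide to the right-hand end stop (as the robot sees it), lay the straightedge on the shelf flush against the slide's front edge (within the slide's length), and stand every empty amber bottle upright on the shelf in one row, touching the straightedge's front edge. Also hang the pewter jigger by its handle on the hook and push the cap cupboard's door shut until its catch has it; leave the dish, strainer and can where they are.

Things in the scene. Friction and masses are not known exactly. Their poses are not given: they have to be found in the camera images.
- slide: steel slide fixed to the shelf, 60 mm deep (x) by 440 mm long (y). Origin: centre of its underside on the shelf; +y runs along it to its left-hand end, +x away from the robot. The flat base bar is 12 mm high with a straight front edge along its whole length; on it lies a guide 26 mm deep up to 22 mm high, and end stops up to 42 mm high.
- slide_front (a point): middle of the slide's front lower edge (30 mm before the slide's origin, on the shelf); axes as the slide's: y along the front edge, x into the slide
- capper (a joint): travel of the bottle capper along its slide, m: 0 at the left-hand end stop, 0.276 at the right-hand (-y) end stop; carriage centre lies at slide y = 0.138 - value. About 3 N of friction; it stays where it is left.
- capper_carriage (a point): top centre of the capper's carriage (70 mm x, 140 mm y, 13 to 45 mm above the shelf; push it on its end face); axes as the slide's. A 30 mm column stands 12 mm behind the centre, 240 mm high; a head 38 mm wide reaches 129 mm forward at 190 to 236 mm height, its bell (36 mm across, 110 mm forward) hanging to 158 mm; the hand lever rises to 275 mm and slopes back to 0.37 m, 130 mm behind
- straightedge: aluminium straightedge lying flat, 300 mm (x) by 50 mm (y), 8 mm thick, with a grip rib along its middle 240 mm long, 12 mm thick, 8 to 30 mm high; 0.45 kg; both long edges are alike. Origin: centre of the underside; x along its length
- straightedge_end_a (a point): on the centre line of the straightedge's underside, 148 mm from its centre along +x
- straightedge_end_b (a point): on the centre line of the straightedge's underside, 148 mm from its centre along -x
- bottle1: stubby empty amber glass bottle, 60 mm across up to 84 mm high, then a neck 27 mm across, 140 mm high in all, 0.2 kg; origin: centre of its base, z up. Two to four bottles are present, the others are None
- bottle2: as bottle1
- bottle3: as bottle1
- bottle4: as bottle1
- jigger: pewter jigger: a small cup 36 mm across at the foot and 49 mm at the rim, 60 mm high, 0.12 kg, with a D-shaped handle on its +y side. Origin: centre of the foot, z up
- jigger_handle (a point): centre of the opening in the jigger's handle, 36 mm out along the jigger's y and 36 mm up. The opening lies in the jigger's y-z plane, about 27 mm wide (y 23 to 50) and 31 mm high (under side of the upper bar at z = 51); the handle bar is 6 mm thick
- hook: steel upright fixed to the shelf, 14 mm thick, 212 mm high, on a low base plate, with one hook arm pointing to its -x at 200 mm height: a bar 8 mm thick, straight for 58 mm from the upright's centre, then turned up 45 degrees, its tip 70 mm out and 216 mm high. Origin: on the shelf under the upright
- hook_seat (a point): top of the straight hook bar, 38 mm from the upright's centre, 204 mm above the shelf, axes as the hook's: the jigger's handle hangs hereabouts
- cupboard: white steel crown-cap cupboard fixed to the shelf, 170 mm deep (x), 200 mm wide (y), 160 mm high, front towards its -x; origin: centre of its underside
- cap_door (a joint): angle of the cupboard's door, rad: 0 shut, growing as its free right-hand edge swings out towards the robot. A sprung ball catch resists over the last 0.1 rad or so (about 8 N at the free edge), then it snaps and holds the door at 0
- cap_door_hinge (a point): top of the door's hinge line, 154 mm above the shelf, at the cupboard's front left; axes of the door: its panel runs 196 mm along -y from here, 6 mm thick (x -3 to +3 mm), outside towards -x. A small knob stands out 24 mm, 170 mm from the hinge and 47 mm above the shelf
- cap_door_edge (a point): top of the door's free edge, on its outside face, 156 mm above the shelf
- dish: square olive ceramic dish, 100 mm, 24 mm high; origin: centre of its underside; not to be moved
- strainer: flat chrome cocktail strainer, 88 mm disc with a 95 mm flat handle along -x; origin: under the disc's centre; not to be moved
- mixer_can: closed aluminium can, 54 mm across, 115 mm high; origin: centre of its base; not to be moved

How it is judged:
By the outcome, as a careful person would: the job done as asked, in the order asked, and still so for the second after the job is handed in, with the robot touching nothing.
Of bottle1, bottle2, bottle3, bottle4 only 2 to 4 are there at a start; the rules pass over those that are not, and their reading is None.
At some moment in a run one of bottle1, bottle2, bottle3, bottle4, straightedge may be knocked a few centimetres aside while the robot is not near it.
It also fails if it takes over 210 s, if anything falls off the work surface, if the arm or the gripper's body presses on something with over 40 N, if the wrist force passes 120 N, or if a joint passes its speed limit or range.

## Working session

There is one attempt and no reset: what is moved stays moved. The work goes in short steps, Python scripts to look and compute and a tool call to move; the robot and the scene stay as the last step left them, time stands still between calls to the robot, and variables do not carry over. Pictures are saved under pics/ and viewed, at most 14 in all, crops included, and the job is handed in when it is done.

Besides the shell and the picture viewer there is one more tool, called in YAML: its name, and indented under it one key for each argument. play_rows: Moves the arm, as the interface text tells. Its arguments: {"type":"object","properties":{"motion":{"type":"array"},"grip_force":{"type":"number"}},"required":["motion"]}

```bash
ls; mkdir -p pics; cat > h.py <<'E'
import numpy as np, cv2
from station import get_obs, camera, workorder
from scipy.spatial.transform import Rotation as R
def cloud(c):
    h,w=c["z_map"].shape
    u,v=np.meshgrid(np.arange(w),np.arange(h))
    p=cv2.undistortPoints(np.stack([u,v],-1).reshape(-1,1,2).astype(np.float64),np.array(c["camera_matrix"],float),np.array(c["D"],float)).reshape(h,w,2)
    z=c["z_map"]; P=np.stack([p[...,0]*z,-p[...,1]*z,-z,np.ones_like(z)],-1)
    W=(P@np.array(c["T"]).T)[...,:3]; W[z==0]=np.nan
    return W
def save(c,n,crop=None,s=1):
    im=c["frame"][...,::-1]
    if crop: a,b,x,y=crop; im=im[b:y,a:x]
    cv2.imwrite("pics/"+n,cv2.resize(im,None,fx=s,fy=s,interpolation=cv2.INTER_CUBIC))
E
python3 - <<'E'
from h import *
for n in("top","scene"):
    c=camera(n); np.savez(n+"0.npz",**c); save(c,n+"0.png",None,1.25)
    print(n,np.round(c["T"],3))
o=get_obs();print(o)
E
```

```text
pics
top [[ 0.016  0.996 -0.091  0.485]
 [-1.     0.016 -0.006  0.034]
 [-0.005  0.091  0.996  1.229]
 [ 0.     0.     0.     1.   ]]
scene [[-0.255 -0.683  0.684  1.517]
 [ 0.967 -0.189  0.172  0.263]
 [ 0.012  0.705  0.709  1.111]
 [ 0.     0.     0.     1.   ]]
{'time_s': 0.1, 'qpos': array([-1.37462645e+00,  3.00409944e-01,  1.52145161e+00,  5.08946803e-06,
        1.32068405e+00, -6.65867913e-02]), 'joint_vel': array([ 0.00017475, -0.00201201, -0.0026219 ,  0.00119457,  0.00321657,
        0.00032353]), 'tau': array([ 9.00542891e-04, -5.32645583e+01, -3.53282940e+01,  7.09587545e-02,
        2.34971254e-02, -6.06190315e-05]), 'ee_pos': array([ 0.14282816, -0.53093911,  0.22397463]), 'eef_rot': array([-3.14064214e+00, -6.83263282e-05,  2.62755377e-01]), 'force': array([ 0.11619838, -0.32163495,  0.43778657]), 'moment': array([ 0.07559956,  0.00639214, -0.01130341]), 'grip_force': 0.0, 'grip_width': 0.09388538203293749}
```

View pics/top0.png

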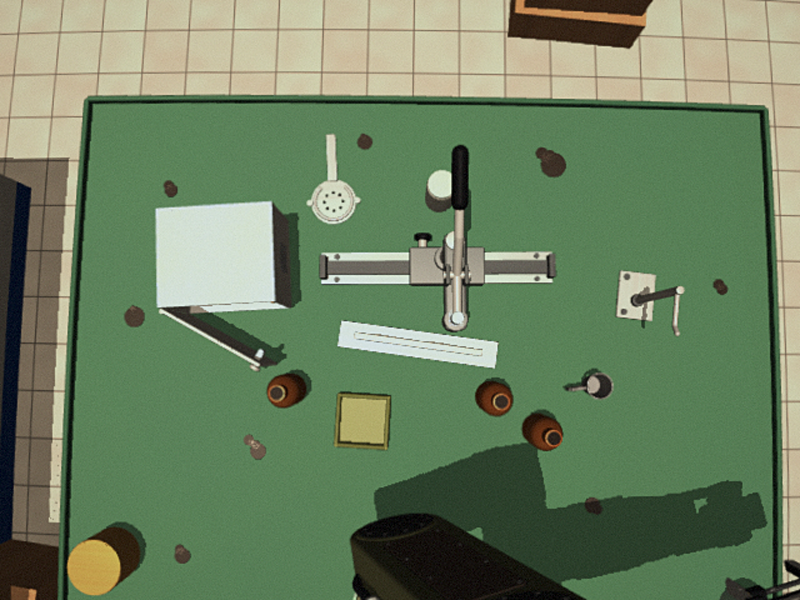

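View pics/scene0.png

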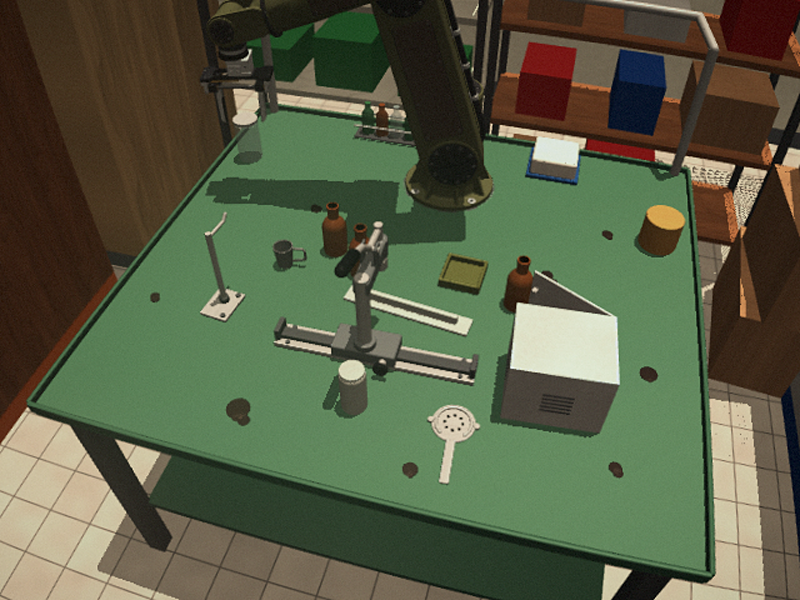

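The top view (800 px scale) shows the slide at (437,267) with the capper near its middle, the straightedge at (417,344) and three standing bottles at (286,391), (494,398) and (543,432). The jigger is at (598,385) with its handle to the left, the hook base at (637,297) with its arm towards the robot, and the door's free edge at (258,366). The scene view agrees: no fourth bottle. Next I measure.

```bash
cat >> h.py <<'E'
def sel(W,box,z):
    a,b,x,y=[int(round(q/1.25)) for q in box]   # box in 800x600 px
    P=W[b:y,a:x].reshape(-1,3); P=P[np.isfinite(P).all(1)]
    return P[(P[:,2]>z[0])&(P[:,2]<z[1])]
def rect(P):
    r=cv2.minAreaRect((P[:,:2]*1000).astype(np.float32)); return np.round(r[0],1),np.round(r[1],1),round(r[2],2)
def circ(P):
    A=np.c_[2*P[:,:2],np.ones(len(P))]; s=np.linalg.lstsq(A,(P[:,:2]**2).sum(1),rcond=None)[0]
    return s[:2],np.sqrt(s[2]+s[0]**2+s[1]**2)
E
python3 - <<'E'
from h import *
W=cloud(np.load("top0.npz"))
def show(n,P): print(n,len(P),np.round(P.min(0),3),np.round(P.max(0),3),np.round(np.median(P,0),3), rect(P) if len(P)>3 else '')
print("table z",np.nanmedian(W[350:380,250:300,2]))
show("slide bar",sel(W,(310,240,565,295),(.007,.05)))
show("endL",sel(W,(310,240,340,295),(.03,.06)))
show("endR",sel(W,(535,240,565,295),(.03,.06)))
show("carr",sel(W,(400,230,500,300),(.036,.055)))
show("edge",sel(W,(330,315,505,375),(.003,.05)))
show("rib",sel(W,(330,315,505,375),(.02,.05)))
for n,b in dict(b1=(260,365,315,412),b2=(470,372,520,422),b3=(520,405,570,458)).items():
    P=sel(W,b,(.128,.155)); show(n,P); 
    P=sel(W,b,(.03,.155)); show(n+'body',P)
show("jig",sel(W,(580,365,618,405),(.052,.075)))
show("jigh",sel(W,(556,375,582,398),(.02,.075)))
show("jigall",sel(W,(556,365,618,405),(.01,.08)))
show("hookbase",sel(W,(610,265,660,325),(.002,.03)))
show("hookarm",sel(W,(625,270,700,345),(.185,.23)))
show("hookup",sel(W,(625,270,700,345),(.06,.18)))
show("cup",sel(W,(150,195,300,310),(.15,.18)))
show("door",sel(W,(155,300,280,378),(.14,.165)))
show("dish",sel(W,(330,385,395,455),(.01,.05)))
show("can",sel(W,(420,160,455,205),(.1,.13)))
show("lever",sel(W,(440,140,475,335),(.15,.4)))
E
```

```text
table z 0.001246223868294094
slide bar 4430 [ 0.6   -0.266  0.007] [0.702 0.218 0.05 ] [ 0.65  -0.     0.022] (array([652.1, -24.3]), array([101.1, 484.6]), 1.16)
endL 112 [0.625 0.184 0.033] [0.668 0.197 0.047] [0.646 0.19  0.042] (array([646.1, 190.8]), array([42.6, 12.3]), 1.97)
endR 114 [ 0.634 -0.244  0.03 ] [ 0.678 -0.231  0.049] [ 0.655 -0.236  0.042] (array([ 655.8, -237.7]), array([43.4, 13.2]), 0.06)
carr 1232 [ 0.615 -0.11   0.036] [0.712 0.03  0.054] [ 0.652 -0.01   0.045] (array([664.4, -40.1]), array([ 96.7, 139.5]), 0.86)
edge 3202 [ 0.447 -0.153  0.003] [0.563 0.178 0.038] [0.505 0.013 0.008] (array([504.9,  11.7]), array([111.2, 330.2]), 0.9)
rib 539 [ 0.486 -0.108  0.023] [0.525 0.13  0.038] [0.506 0.011 0.03 ] (array([505.9,  10.7]), array([239.7,  12.1]), 82.99)
b1 165 [0.403 0.233 0.134] [0.463 0.277 0.148] [0.418 0.248 0.14 ] (array([435.3, 252.9]), array([67.2, 29.7]), 16.26)
b1body 655 [0.388 0.22  0.03 ] [0.463 0.278 0.148] [0.42  0.241 0.096] (array([425.3, 248.7]), array([58.1, 75.1]), 88.69)
b2 168 [ 0.395 -0.142  0.132] [ 0.424 -0.114  0.146] [ 0.41  -0.1
[... 1184 characters left out ...]
0.593 -0.4    0.121] (array([ 593.6, -400.9]), array([14.3,  8.8]), 17.15)
cup 7515 [0.554 0.253 0.15 ] [0.74  0.463 0.168] [0.647 0.357 0.16 ] (array([648.1, 359.1]), array([173.3, 205.8]), 4.46)
door 706 [0.461 0.253 0.14 ] [0.573 0.456 0.165] [0.558 0.373 0.158] (array([536.2, 360.1]), array([195.3, 114.1]), 78.65)
dish 890 [0.308 0.06  0.01 ] [0.413 0.164 0.03 ] [0.364 0.113 0.021] (array([361. , 112.4]), array([100.6, 101.4]), 87.25)
can 402 [ 0.76  -0.042  0.1  ] [0.811 0.001 0.121] [ 0.784 -0.023  0.115] (array([785.5, -20.4]), array([51.5, 42.1]), 1.46)
lever 2289 [ 0.523 -0.06   0.16 ] [ 0.777 -0.022  0.367] [ 0.637 -0.038  0.274] (array([650.2, -40.4]), array([254. ,  37.5]), 0.82)
```

```bash
cat >> h.py <<'E'
def plan(wps, pose=None):
    """wps: (x,y,z,yaw,grip) targets (None=keep); prints fraction rows for tool-down moves"""
    o=get_obs(); p=np.array(o["ee_pos"]) ; R0=R.from_euler("xyz",o["eef_rot"])
    if pose is not None: p=np.array(pose[:3]); R0=R.from_euler("xyz",[np.pi,0,pose[3]])
    for x,y,z,yaw in wps:
        d=R0.inv().apply(np.array([x,y,z])-p)/.25
        rv=(R0.inv()*R.from_euler("xyz",[np.pi,0,yaw])).as_rotvec()/(2*np.pi)
        n=max(np.linalg.norm(d)*.25/.05,np.linalg.norm(rv)*360/8.59)
        print(np.round(d,4).tolist()+np.round(rv,4).tolist(),"rows from start %.1f"%n)
E
python3 - <<'E'
from h import *
W=cloud(np.load("top0.npz"))
P=np.r_[sel(W,(332,262,405,292),(.008,.016)),sel(W,(490,262,535,292),(.008,.016))]
ys=np.arange(-.22,.18,.004);L=[]
for y in ys:
    q=P[abs(P[:,1]-y)<.002]
    if len(q)>2: L.append((y,q[:,0].min()))
L=np.array(L);m=np.median(L[:,1]-np.polyval(np.polyfit(L[:,0],L[:,1],1),L[:,0]))
f=np.polyfit(L[:,0],L[:,1],1);print("front x=",f,"rms",np.std(L[:,1]-np.polyval(f,L[:,0])))
P=sel(W,(155,300,280,378),(.151,.165));P=P[P[:,0]<.553];print("door",rect(P),P[P[:,0].argmin()],P[P[:,0].argmax()])
P=sel(W,(150,195,300,302),(.157,.168));print("cup",rect(P), cv2.boxPoints(cv2.minAreaRect(P[:,:2].astype(np.float32))))
P=sel(W,(625,310,700,345),(.19,.23));print("arm tip",np.round(P[P[:,0].argmin()],4))
plan([(0.647,0.11,0.224,1.5934)])
E
```

```text
front x= [-0.01762189  0.62184644] rms 0.0006291732774284661
door (array([508.3, 362.3]), array([193.8,   7.3]), 62.42) [0.46140892 0.27750852 0.15145783] [0.55239116 0.44615957 0.15554145]
cup (array([650.7, 359.6]), array([171.4, 203.7]), 3.12) [[0.55955887 0.45663014]
 [0.57062924 0.2532591 ]
 [0.741752   0.26257405]
 [0.73068166 0.4659451 ]]
arm tip [ 0.5218 -0.3961  0.2159]
[2.6134, -1.9519, 0.0019, -0.0001, -0.0001, -0.2118] rows from start 16.3
```

play_rows:
  motion:
    - [[0.9,-0.58,0,0,0,-0.2114,-1],[0.9,-0.58,0,0,0,-0.2114,-1],[0.9,-0.58,0,0,0,-0.2114,-1],[0.9,-0.58,0,0,0,-0.2114,-1],[0.9,-0.58,0,0,0,-0.2114,-1],[0.9,-0.58,0,0,0,-0.2114,-1],[0.9,-0.58,0,0,0,-0.2114,-1],[0.9,-0.58,0,0,0,-0.2114,-1],[0.9,-0.58,0,0,0,-0.2114,-1],[0.9,-0.58,0,0,0,-0.2114,-1]]

```text
time_s: 1.1
ee_pos: [0.3224, -0.3325, 0.2242]
eef_rot: [-3.141, -0.0, 1.593]
force: [-0.3, 0.3, 0.3]
grip_width: 0.0177
grip_force: 0.0
```

play_rows:
  motion:
    - [[0.96,0.3,0,0,0,0,-1],[0.96,0.3,0,0,0,0,-1],[0.96,0.3,0,0,0,0,-1],[0.96,0.3,0,0,0,0,-1],[0.96,0.3,0,0,0,0,-1],[0.96,0.3,0,0,0,0,-1],[0.96,0.3,0,0,0,0,-1],[0.96,0.3,0,0,0,0,-1]]

```text
time_s: 1.9
ee_pos: [0.3924, -0.092, 0.2244]
eef_rot: [-3.141, 0.0, 1.588]
force: [0.4, -1.0, 0.1]
grip_width: 0.0003
grip_force: 0.0
```

play_rows:
  motion:
    - [[0.88,0.1,0,0,0,0,-1],[0.88,0.1,0,0,0,0,-1],[0.88,0.1,0,0,0,0,-1],[0.88,0.1,0,0,0,0,-1],[0.88,0.1,0,0,0,0,-1],[0.88,0.1,0,0,0,0,-1],[0.88,0.1,0,0,0,0,-1]]

```text
time_s: 2.6
ee_pos: [0.4134, 0.1281, 0.2242]
eef_rot: [-3.141, 0.0, 1.589]
force: [0.1, -0.3, 0.2]
grip_width: 0.0005
grip_force: 0.0
```

play_rows:
  motion:
    - [[0,0.93,0,0,0,0,-1],[0,0.93,0,0,0,0,-1],[0,0.93,0,0,0,0,-1],[0,0.93,0,0,0,0,-1],[0,0.93,0,0,0,0,-1],[-0.08,0.93,0.69,0,0,0,-1],[-0.08,0.93,0.69,0,0,0,-1],[-0.08,0.93,0.69,0,0,0,-1],[-0.08,0.93,0.69,0,0,0,-1],[-0.08,0.93,0.69,0,0,0,-1]]

```text
time_s: 3.6
ee_pos: [0.6444, 0.1108, 0.0481]
eef_rot: [-3.135, 0.001, 1.587]
force: [-0.3, -0.2, 0.7]
grip_width: 0.0002
grip_force: 0.0
```

play_rows:
  motion:
    - [[-0.2,0,0,0,0,0,-1],[-0.25,0,0,0,0,0,-1],[-0.3,0,0,0,0,0,-1],[-0.35,0,0,0,0,0,-1],[-0.4,0,0,0,0,0,-1],[-0.45,0,0,0,0,0,-1],[-0.5,0,0,0,0,0,-1],[-0.55,0,0,0,0,0,-1],[-0.6,0,0,0,0,0,-1]]

```text
time_s: 4.5
ee_pos: [0.6491, -0.0369, 0.0519]
eef_rot: [-3.142, -0.0, 1.591]
force: [0.9, 4.1, 2.8]
grip_width: 0.0008
grip_force: 2.0
```

play_rows:
  motion:
    - [[-0.04,0,0,0,0,0,-1],[-0.08,0,0,0,0,0,-1],[-0.12,0,0,0,0,0,-1],[-0.14,0,0,0,0,0,-1],[-0.152,0,0,0,0,0,-1],[-0.16,0,0,0,0,0,-1],[-0.16,0,0,0,0,0,-1]]

```text
time_s: 5.2
ee_pos: [0.6497, -0.0761, 0.0517]
eef_rot: [-3.141, 0.0, 1.591]
force: [-0.7, -0.4, 0.6]
grip_width: 0.0006
grip_force: 0.0
```

play_rows:
  motion:
    - [[-0.01,0,0,0,0,0,-1],[-0.02,0,0,0,0,0,-1],[-0.03,0,0,0,0,0,-1],[-0.03,0,0,0,0,0,-1]]

```text
time_s: 5.6
ee_pos: [0.6499, -0.0817, 0.0518]
eef_rot: [-3.141, -0.003, 1.592]
force: [-1.4, 13.4, 1.0]
grip_width: 0.0004
grip_force: 6.9
```

play_rows:
  motion:
    - [[-0.006,0,0,0,0,0,-1],[-0.012,0,0,0,0,0,-1],[-0.016,0,0,0,0,0,-1],[-0.016,0,0,0,0,0,-1]]

```text
time_s: 6.0
ee_pos: [0.6498, -0.082, 0.0518]
eef_rot: [-3.14, -0.008, 1.593]
force: [-2.7, 35.9, 5.2]
grip_width: 0.0006
grip_force: 17.9
```

```bash
python3 - <<'E'
from h import *
c=camera("top");W=cloud(c);np.savez("top1.npz",**c);save(c,"top1.png",None,1.25)
P=sel(W,(480,230,570,300),(.04,.055)); P=P[P[:,1]>-.229]; print("carr y",P[:,1].min(),P[:,1].max())
P=sel(W,(400,140,570,335),(.25,.4));P=P[(P[:,1]<-.11)];print(P.min(0),P.max(0),len(P))
E
```

```text
carr y -0.22869285633784975 -0.14626351967704487
[ 0.52067711 -0.1829906   0.2518094 ] [ 0.77900283 -0.11000381  0.39928576] 2610
```

play_rows:
  motion:
    - [[0.12,0,0,0,0,0,-1],[0.32,0,0,0,0,0,-1],[0.4,0,-0.2,0,0,0,-1],[0.4,0,-0.4,0,0,0,-1],[0.4,0,-0.5,0,0,0,-1],[0.4,0,-0.5,0,0,0,-1]]

```text
time_s: 6.65
ee_pos: [0.6497, 0.0123, 0.1822]
eef_rot: [3.134, 0.001, 1.591]
force: [0.2, -0.5, -0.4]
grip_width: 0.0003
grip_force: 0.0
```

```bash
python3 - <<'E'
from h import *
c=camera("top");W=cloud(c);save(c,"top2.png",None,1.25)
P=W.reshape(-1,3);P=P[np.isfinite(P).all(1)]
b=(P[:,0]>.44)&(P[:,0]<.57)&(P[:,1]>-.16)&(P[:,1]<.19)
r=P[b&(P[:,2]>.022)&(P[:,2]<.036)];print(len(r),rect(r))
s=P[b&(P[:,2]>.0055)&(P[:,2]<.036)];print(len(s),rect(s))
plan([(.506,.0107,.177,1.4485),(.506,.0107,.033,1.4485)])
E
```

```text
104 (array([505.9,  10.7]), array([239.4,  11.8]), 83.06)
873 (array([511.6,  14.8]), array([121.8, 346.3]), 2.64)
[0.0055, -0.5712, 0.0058, 0.0006, 0.0001, 0.0227] rows from start 2.9
[0.0059, -0.5735, 0.5818, 0.0006, 0.0001, 0.0227] rows from start 4.1
```

View pics/top2.png

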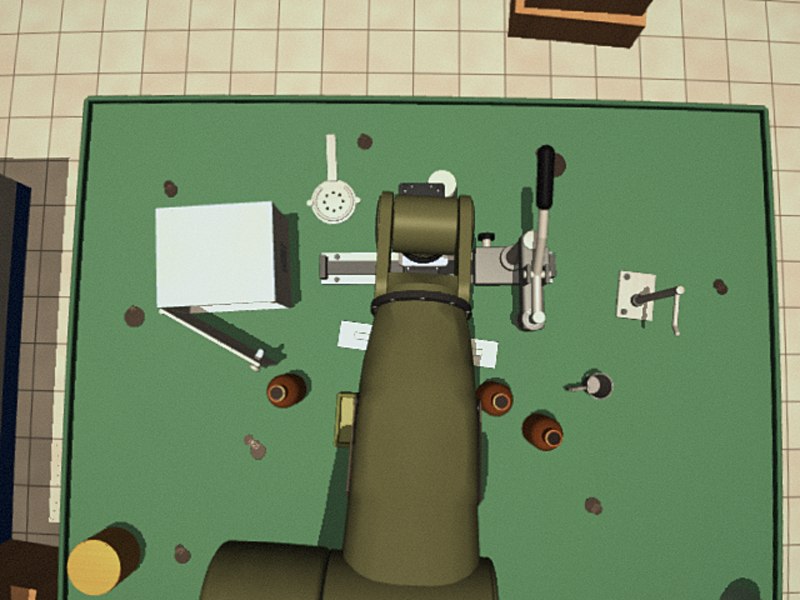

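play_rows:
  motion:
    - [[0.0055,-0.572,0,0,0,0.0227,0],[0.0055,-0.572,0,0,0,0.0227,0],[0.0055,-0.572,0,0,0,0.0227,0],[0.0055,-0.572,0,0,0,0.0227,0],[0.0055,-0.572,0.3,0,0,0.0227,0],[0.0055,-0.572,0.48,0,0,0.0227,0],[0.0055,-0.572,0.48,0,0,0.0227,0],[0.0055,-0.572,0.48,0,0,0.0227,0],[0.0055,-0.572,0.48,0,0,0.0227,0]]

```text
time_s: 7.6
ee_pos: [0.5054, 0.0108, 0.057]
eef_rot: [-3.141, 0.0, 1.448]
force: [0.2, -0.1, -0.1]
grip_width: 0.0471
grip_force: 0.0
```

play_rows:
  motion:
    - [[0,0,0.05,0,0,0,0],[0,0,0.096,0,0,0,0],[0,0,0.096,0,0,0,-1],[0,0,0.096,0,0,0,-1],[0,0,0.096,0,0,0,-1],[0,0,0.096,0,0,0,-1],[0,0,0.096,0,0,0,-1],[0,0,0.096,0,0,0,-1]]
  grip_force: 30

```text
time_s: 8.4
ee_pos: [0.5053, 0.011, 0.0333]
eef_rot: [3.141, -0.0, 1.448]
force: [-0.4, 0.6, 3.3]
grip_width: 0.0116
grip_force: 30.0
```

play_rows:
  motion:
    - [[0,0,-0.06,0,0,0,-1],[0,0,-0.06,0,0,0,-1],[0.08,0.15,-0.06,0,0,-0.0115,-1],[0.151,0.293,-0.06,0,0,-0.0227,-1],[0.151,0.293,-0.06,0,0,-0.0227,-1],[0.151,0.293,-0.04,0,0,-0.0227,-1],[0.151,0.293,-0.02,0,0,-0.0227,-1],[0.151,0.293,-0.004,0,0,-0.0227,-1],[0.151,0.293,0.0,0,0,-0.0227,-1],[0.151,0.293,0.0,0,0,-0.0227,-1]]

```text
time_s: 9.4
ee_pos: [0.5817, 0.0392, 0.0332]
eef_rot: [-3.141, 0.0, 1.59]
force: [-3.6, -1.4, 3.3]
grip_width: 0.012
grip_force: 30.0
```

play_rows:
  motion:
    - [[0,0.012,0,0,0,0,-1],[0,0.024,0,0,0,0,-1],[0,0.036,0,0,0,0,-1],[0,0.044,0,0,0,0,-1],[0,0.05,0,0,0,0,-1],[0,0.05,0,0,0,0,-1]]

```text
time_s: 10.0
ee_pos: [0.5952, 0.0398, 0.0331]
eef_rot: [3.141, -0.0, 1.591]
force: [-3.7, -0.3, 5.2]
grip_width: 0.0117
grip_force: 30.0
```

play_rows:
  motion:
    - [[0,0.004,0,0,0,0,-1],[0,0.008,0,0,0,0,-1],[0,0.008,0,0,0,0,-1],[0,0.008,0,0,0,0,-1]]

```text
time_s: 10.4
ee_pos: [0.5956, 0.0398, 0.0332]
eef_rot: [-3.138, 0.0, 1.591]
force: [-16.6, -0.2, 15.4]
grip_width: 0.0118
grip_force: 30.0
```

play_rows:
  motion:
    - [[0,-0.006,0,0,0,0,-1],[0,-0.006,0,0,0,0,0],[0,-0.006,0,0,0,0,0],[0,-0.006,0,0,0,0,0],[0,-0.006,-0.1,0,0,0,0],[0,-0.006,-0.2,0,0,0,0],[0.1,-0.1,-0.2,0,0,0,-1],[0.3,-0.2,-0.2,0,0,0,-1],[0.42,-0.2,-0.2,0,0,0,-1],[0.42,-0.2,-0.1,0,0,0,-1]]

```text
time_s: 11.4
ee_pos: [0.5458, 0.1476, 0.0606]
eef_rot: [3.136, -0.001, 1.595]
force: [1.2, -0.7, -0.3]
grip_width: 0.0184
grip_force: 0.0
```

play_rows:
  motion:
    - [[0,0,0.09,0,0,0,-1],[0,0,0.09,0,0,0,-1],[0,0.08,0.09,0,0,0,-1],[0,0.11,0.09,0,0,0,-1],[0,0.12,0.09,0,0,0,-1],[0,0.126,0.09,0,0,0,-1],[0,0.13,0.09,0,0,0,-1],[0,0.13,0.09,0,0,0,-1]]

```text
time_s: 12.2
ee_pos: [0.5753, 0.1443, 0.036]
eef_rot: [-3.137, 0.0, 1.591]
force: [-15.2, -1.7, 10.9]
grip_width: 0.0004
grip_force: 7.9
```

play_rows:
  motion:
    - [[0,-0.03,0,0,0,0,-1],[0,-0.06,0,0,0,0,-1],[-0.2,-0.06,0,0,0,0,-1],[-0.4,-0.06,0,0,0,0,-1],[-0.6,-0.06,0,0,0,0,-1],[-0.8,-0.06,0,0,0,0,-1],[-0.82,-0.06,0,0,0,0,-1],[-0.82,-0.03,0,0,0,0,-1],[-0.82,-0.01,0,0,0,0,-1],[-0.82,-0.005,0,0,0,0,-1]]

```text
time_s: 13.2
ee_pos: [0.5793, -0.0593, 0.0354]
eef_rot: [-3.137, 0.0, 1.593]
force: [-19.7, -5.6, 16.5]
grip_width: 0.0007
grip_force: 10.1
```

play_rows:
  motion:
    - [[0,0.004,0,0,0,0,-1],[0,0.006,0,0,0,0,-1],[0,0.006,0,0,0,0,-1]]

```text
time_s: 13.5
ee_pos: [0.5794, -0.0593, 0.0355]
eef_rot: [-3.134, 0.0, 1.593]
force: [-25.8, -5.9, 17.3]
grip_width: 0.0006
grip_force: 12.5
```

play_rows:
  motion:
    - [[0,-0.06,0,0,0,0,-1],[0,-0.2,0,0,0,0,-1],[0,-0.3,-0.2,0,0,0,-1],[0.1,-0.4,-0.4,0,0,0,0.3],[0.3,-0.5,-0.6,0,0,0,0.3],[0.3,-0.5,-0.7,0,0,0,0.3],[0.3,-0.5,-0.7,0,0,0,0.3]]

```text
time_s: 14.2
ee_pos: [0.4557, 0.0148, 0.2151]
eef_rot: [3.135, 0.0, 1.595]
force: [-0.1, 0.3, -1.3]
grip_width: 0.0291
grip_force: 0.0
```

```bash
cat >> h.py <<'E'
def tops(W):
    P=W.reshape(-1,3);P=P[np.isfinite(P).all(1)]
    P=P[(P[:,2]>.132)&(P[:,2]<.15)&(P[:,0]>.28)&(P[:,0]<.62)&(P[:,1]>-.36)&(P[:,1]<.34)]
    K=[]
    while len(P):
        m=np.linalg.norm(P[:,:2]-P[0,:2],axis=1)<.035;q=P[m];P=P[~m]
        if len(q)>60:K.append((len(q),*rect(q)))
    return K
E
python3 - <<'E'
from h import *
c=camera("top");W=cloud(c);np.savez("top3.npz",**c)
for k in tops(W):print(k)
P=W.reshape(-1,3);P=P[np.isfinite(P).all(1)]
b=(P[:,0]>.54)&(P[:,0]<.625)&(P[:,1]>-.13)&(P[:,1]<.22)
r=P[b&(P[:,2]>.022)&(P[:,2]<.036)];print(len(r),rect(r))
print(get_obs()["ee_pos"])
plan([(.409,-.1277,.21,1.5908),(.409,-.1277,.118,1.5908)])
E
```

```text
(161, array([416.6, 248. ]), array([28.7, 27.6]), 89.61)
(165, array([ 409.5, -127.5]), array([29.1, 27.5]), 2.08)
(172, array([ 350.8, -215.3]), array([28.7, 28.9]), 60.16)
577 (array([597.9,  17.9]), array([ 26.9, 282.8]), 5.09)
[0.45584147 0.01442133 0.21431134]
[-0.5638, -0.201, 0.0161, 0.001, 0.0, 0.0006] rows from start 3.0
[-0.5638, -0.2033, 0.3841, 0.001, 0.0, 0.0006] rows from start 3.6
```

play_rows:
  motion:
    - [[-0.567,-0.19,0,0,0,0,0.3],[-0.567,-0.19,0,0,0,0,0.3],[-0.567,-0.19,0,0,0,0,0.3],[-0.567,-0.19,0,0,0,0,0.3],[-0.567,-0.19,0,0,0,0,0.3],[-0.567,-0.19,0.19,0,0,0,0.3],[-0.567,-0.19,0.19,0,0,0,0.3]]
  grip_force: 15

```text
time_s: 14.95
ee_pos: [0.4088, -0.1286, 0.1586]
eef_rot: [-3.134, -0.003, 1.593]
force: [0.0, 0.7, 0.1]
grip_width: 0.0609
grip_force: 0.0
```

play_rows:
  motion:
    - [[0,0,0.1,0,0,0,0.3],[0,0,0.18,0,0,0,0.3],[0,0,0.18,0,0,0,0.3],[0,0,0.18,0,0,0,-1],[0,0,0.18,0,0,0,-1],[0,0,0.18,0,0,0,-1],[0,0,0.18,0,0,0,-1],[0,0,0.18,0,0,0,-1],[0,0,0.1,0,0,0,-1],[0,0,0.02,0,0,0,-1]]
  grip_force: 15

```text
time_s: 15.95
ee_pos: [0.4101, -0.1306, 0.1582]
eef_rot: [-3.14, -0.001, 1.591]
force: [-0.3, -0.1, -1.4]
grip_width: 0.0268
grip_force: 15.0
```

```bash
python3 - <<'E'
from h import *
print(get_obs())
plan([(.5358,.0342,.158,1.5908),(.5358,.0342,.118,1.5908)])
E
```

```text
{'time_s': 15.95, 'qpos': array([-3.93411861e-01,  1.06590768e-01,  1.91859334e+00, -1.69648574e-05,
        1.11795721e+00, -4.13603985e-01]), 'joint_vel': array([-4.68877056e-05, -2.92128152e-01, -2.17866093e-01,  7.13758903e-04,
        4.90826257e-01,  1.25034849e-03]), 'tau': array([ 3.89164954e-02, -3.62582302e+01, -3.05219042e+01,  5.74305584e-02,
       -9.78207998e-01, -1.75397687e-03]), 'ee_pos': array([ 0.41014627, -0.13060764,  0.15819466]), 'eef_rot': array([-3.14016844e+00, -6.08470495e-04,  1.59099545e+00]), 'force': array([-0.30276978, -0.07265208, -1.392331  ]), 'moment': array([-0.03623467, -0.13094817, -0.01306997]), 'grip_force': 14.99119520187378, 'grip_width': 0.02679045630391275}
[0.6489, 0.5158, 0.0004, -0.0002, -0.0001, 0.0] rows from start 4.1
[0.6488, 0.5161, 0.1604, -0.0002, -0.0001, 0.0] rows from start 4.2
```

play_rows:
  motion:
    - [[0.08,0.06,0,0,0,0,-1],[0.2,0.16,0,0,0,0,-1],[0.33,0.26,0,0,0,0,-1],[0.46,0.37,0,0,0,0,-1],[0.57,0.46,0,0,0,0,-1],[0.63,0.505,0,0,0,0,-1],[0.649,0.516,0,0,0,0,-1],[0.649,0.516,0.06,0,0,0,-1],[0.649,0.516,0.12,0,0,0,-1],[0.649,0.516,0.148,0,0,0,-1]]

```text
time_s: 16.95
ee_pos: [0.5353, 0.0335, 0.1197]
eef_rot: [-3.14, 0.0, 1.591]
force: [0.2, -0.4, -1.4]
grip_width: 0.0271
grip_force: 15.0
```

play_rows:
  motion:
    - [[0,0,0.006,0,0,0,-1],[0,0,0.011,0,0,0,-1],[0,0,0.011,0,0,0,-1]]

```text
time_s: 17.25
ee_pos: [0.5364, 0.0339, 0.1187]
eef_rot: [3.141, 0.0, 1.591]
force: [-0.1, 0.6, -1.3]
grip_width: 0.0269
grip_force: 15.0
```

play_rows:
  motion:
    - [[0,0,0.003,0,0,0,-1],[0,0,0.006,0,0,0,-1],[0,0,0.006,0,0,0,-1]]

```text
time_s: 17.55
ee_pos: [0.5368, 0.0339, 0.1184]
eef_rot: [3.139, 0.0, 1.591]
force: [-3.2, -1.1, 10.6]
grip_width: 0.0268
grip_force: 15.0
```

play_rows:
  motion:
    - [[0,0,-0.003,0,0,0,-1],[0,0,-0.003,0,0,0,0.3],[0,0,-0.003,0,0,0,0.3],[0,0,-0.003,0,0,0,0.3],[0,0,-0.1,0,0,0,0.3],[0,0,-0.3,0,0,0,0.3],[0,0,-0.3,0,0,0,0.3]]

```text
time_s: 18.25
ee_pos: [0.5384, 0.0342, 0.1975]
eef_rot: [3.133, 0.0, 1.591]
force: [0.4, -0.4, -0.4]
grip_width: 0.0609
grip_force: 0.0
```

play_rows:
  motion:
    - [[-0.98,-0.76,0,0,0,0,0.3],[-0.98,-0.76,0,0,0,0,0.3],[-0.98,-0.76,0,0,0,0,0.3],[-0.98,-0.76,0,0,0,0,0.3],[-0.98,-0.76,0,0,0,0,0.3],[-0.98,-0.76,0,0,0,0,0.3],[-0.98,-0.76,0,0,0,0,0.3],[-0.98,-0.76,0,0,0,0,0.3],[-0.98,-0.76,0,0,0,0,0.3]]

```text
time_s: 19.15
ee_pos: [0.3517, -0.2141, 0.1916]
eef_rot: [3.141, -0.0, 1.591]
force: [0.4, -0.2, -0.1]
grip_width: 0.0611
grip_force: 0.0
```

```bash
python3 - <<'E'
from h import *
c=camera("top");W=cloud(c);
for k in tops(W):print(k)
plan([(.3508,-.2153,.118,1.5908)])
E
```

```text
(156, array([536. ,  35.6]), array([27.6, 27.5]), 1.1)
(162, array([416.7, 248. ]), array([27.5, 28.9]), 0.57)
(125, array([ 350.6, -214.7]), array([29.2, 26.8]), 47.56)
[-0.0058, -0.0047, 0.2944, 0.0, -0.0, 0.0002] rows from start 1.5
```

play_rows:
  motion:
    - [[0,0,0.15,0,0,0,0.3],[0,0,0.28,0,0,0,0.3],[0,0,0.294,0,0,0,0.3],[0,0,0.294,0,0,0,-1],[0,0,0.294,0,0,0,-1],[0,0,0.294,0,0,0,-1],[0,0,0.294,0,0,0,-1],[0,0,0.294,0,0,0,-1],[0,0,0.22,0,0,0,-1],[0,0,0.134,0,0,0,-1]]

```text
time_s: 20.2
ee_pos: [0.3508, -0.2144, 0.1583]
eef_rot: [-3.14, -0.001, 1.591]
force: [-0.3, 0.8, -1.3]
grip_width: 0.0265
grip_force: 15.0
```

play_rows:
  motion:
    - [[0.08,0,0,0,0,0,-1],[0.22,0,0,0,0,0,-1],[0.37,0.06,0,0,0,0,-1],[0.52,0.14,0,0,0,0,-1],[0.62,0.25,0,0,0,0,-1],[0.65,0.38,0,0,0,0,-1],[0.657,0.52,0,0,0,0,-1],[0.657,0.66,0,0,0,0,-1],[0.657,0.74,0,0,0,0,-1],[0.657,0.76,0,0,0,0,-1]]

```text
time_s: 21.2
ee_pos: [0.539, -0.0465, 0.1577]
eef_rot: [-3.141, -0.0, 1.591]
force: [-0.7, -0.1, -2.4]
grip_width: 0.0269
grip_force: 15.0
```

play_rows:
  motion:
    - [[0,0,0,0,0,0,-1],[0,0,0.06,0,0,0,-1],[0,0,0.12,0,0,0,-1],[0,0,0.148,0,0,0,-1],[0,0,0.153,0,0,0,-1],[0,0,0.157,0,0,0,-1],[0,0,0.157,0,0,0,-1]]

```text
time_s: 21.9
ee_pos: [0.538, -0.0467, 0.1196]
eef_rot: [3.141, 0.0, 1.591]
force: [-0.9, 0.4, -3.5]
grip_width: 0.0269
grip_force: 15.0
```

play_rows:
  motion:
    - [[0,0,0.004,0,0,0,-1],[0,0,0.007,0,0,0,-1],[0,0,0.007,0,0,0,-1]]

```text
time_s: 22.2
ee_pos: [0.5383, -0.0467, 0.1187]
eef_rot: [3.14, 0.0, 1.591]
force: [-4.9, 1.3, 11.6]
grip_width: 0.0267
grip_force: 15.0
```

play_rows:
  motion:
    - [[0,0,-0.003,0,0,0,-1],[0,0,-0.003,0,0,0,0.3],[0,0,-0.003,0,0,0,0.3],[0,0,-0.003,0,0,0,0.3],[0,0,-0.1,0,0,0,0.3],[0,0,-0.3,0,0,0,0.3],[0,0,-0.3,0,0,0,0.3]]

```text
time_s: 22.9
ee_pos: [0.54, -0.0469, 0.198]
eef_rot: [3.133, 0.002, 1.591]
force: [0.4, -0.4, -0.2]
grip_width: 0.0614
grip_force: 0.0
```

play_rows:
  motion:
    - [[0.9,-0.46,0,0,0,0,0.3],[0.9,-0.46,0,0,0,0,0.3],[0.9,-0.46,0,0,0,0,0.3],[0.9,-0.46,0,0,0,0,0.3],[0.9,-0.46,0,0,0,0,0.3],[0.9,-0.46,0,0,0,0,0.3],[0.9,-0.46,0,0,0,0,0.3]]

```text
time_s: 23.6
ee_pos: [0.418, 0.1767, 0.1922]
eef_rot: [3.141, -0.0, 1.594]
force: [0.0, -0.3, -0.0]
grip_width: 0.0613
grip_force: 0.0
```

```bash
python3 - <<'E'
from h import *
c=camera("top");W=cloud(c);
for k in tops(W):print(k)
plan([(.4167,.248,.192,1.5908),(.4167,.248,.118,1.5908)])
E
```

```text
(155, array([536. ,  35.7]), array([27.5, 27.5]), 0.82)
(157, array([537.4, -47.8]), array([28.4, 28.5]), 45.85)
[0.2887, -0.0011, 0.0005, 0.0, 0.0, 0.0002] rows from start 1.4
[0.2887, -0.0012, 0.2965, 0.0, 0.0, 0.0002] rows from start 2.1
```

```bash
python3 - <<'E'
from h import *
c=camera("scene");W=cloud(c);P=W.reshape(-1,3);P=P[np.isfinite(P).all(1)]
q=P[(P[:,2]>.134)&(P[:,2]<.148)&(P[:,1]>.17)&(P[:,1]<.33)&(P[:,0]>.3)&(P[:,0]<.47)]
print(len(q),rect(q)); print(np.round(np.percentile(q,[2,50,98],axis=0),3))
for y0 in(-.05,.034):
    q=P[(P[:,2]>.134)&(P[:,2]<.148)&(abs(P[:,1]-y0)<.03)&(abs(P[:,0]-.537)<.03)];print(len(q),rect(q))
E
```

```text
73 (array([439.8, 256. ]), array([74.4, 28.4]), 22.84)
[[0.406 0.236 0.135]
 [0.423 0.25  0.138]
 [0.468 0.281 0.144]]
86 (array([539.7, -47.2]), array([33.3, 26.7]), 16.25)
87 (array([538. ,  37.4]), array([33.2, 26.5]), 14.13)
```

play_rows:
  motion:
    - [[0.15,0,0,0,0,0,0],[0.289,0,0,0,0,0,0],[0.289,0,0,0,0,0,0],[0.289,0,0.15,0,0,0,0],[0.289,0,0.28,0,0,0,0],[0.289,0,0.296,0,0,0,0],[0.289,0,0.296,0,0,0,0]]

```text
time_s: 24.4
ee_pos: [0.4174, 0.2472, 0.1183]
eef_rot: [-3.141, 0.001, 1.59]
force: [0.1, -0.1, 0.8]
grip_width: 0.0472
grip_force: 0.0
```

play_rows:
  motion:
    - [[0,0,0,0,0,0,-1],[0,0,0,0,0,0,-1],[0,0,0,0,0,0,-1],[0,0,0,0,0,0,-1],[0,0,0,0,0,0,-1],[0,0,-0.08,0,0,0,-1],[0,0,-0.16,0,0,0,-1],[0,0,-0.16,0,0,0,-1]]

```text
time_s: 25.2
ee_pos: [0.4176, 0.2487, 0.1602]
eef_rot: [3.138, -0.002, 1.591]
force: [0.3, -0.6, -2.3]
grip_width: 0.0267
grip_force: 15.0
```

play_rows:
  motion:
    - [[-0.07,0,0,0,0,0,-1],[-0.2,0,0,0,0,0,-1],[-0.33,0.06,0,0,0,0,-1],[-0.44,0.15,0,0,0,0,-1],[-0.52,0.26,0,0,0,0,-1],[-0.54,0.37,0,0,0,0,-1],[-0.545,0.44,0,0,0,0,-1],[-0.545,0.455,0,0,0,0,-1],[-0.545,0.455,0.06,0,0,0,-1],[-0.545,0.455,0.12,0,0,0,-1]]

```text
time_s: 26.2
ee_pos: [0.5326, 0.1145, 0.1271]
eef_rot: [-3.141, 0.0, 1.591]
force: [0.1, 0.3, -2.0]
grip_width: 0.0269
grip_force: 15.0
```

play_rows:
  motion:
    - [[0,0,0.028,0,0,0,-1],[0,0,0.033,0,0,0,-1],[0,0,0.038,0,0,0,-1],[0,0,0.042,0,0,0,-1],[0,0,0.042,0,0,0,-1]]

```text
time_s: 26.7
ee_pos: [0.5334, 0.1145, 0.1188]
eef_rot: [3.141, -0.0, 1.591]
force: [-3.4, -0.0, 6.8]
grip_width: 0.0269
grip_force: 15.0
```

play_rows:
  motion:
    - [[0,0,-0.004,0,0,0,-1],[0,0.005,-0.004,0,0,0,-1],[0,0.01,-0.004,0,0,0,-1],[0,0.012,-0.004,0,0,0,-1],[0,0.012,-0.004,0,0,0,-1]]

```text
time_s: 27.2
ee_pos: [0.5365, 0.1144, 0.1188]
eef_rot: [3.141, -0.0, 1.591]
force: [-0.7, 0.9, 0.8]
grip_width: 0.0266
grip_force: 15.0
```

play_rows:
  motion:
    - [[0,0.004,0,0,0,0,-1],[0,0.006,0,0,0,0,-1],[0,0.006,0,0,0,0,-1]]

```text
time_s: 27.5
ee_pos: [0.5379, 0.1144, 0.1188]
eef_rot: [-3.142, -0.0, 1.591]
force: [-1.6, 0.6, 3.8]
grip_width: 0.027
grip_force: 15.0
```

play_rows:
  motion:
    - [[0,0.003,0,0,0,0,-1],[0,0.005,0,0,0,0,-1],[0,0.005,0,0,0,0,-1]]

```text
time_s: 27.8
ee_pos: [0.5392, 0.1145, 0.1188]
eef_rot: [3.141, -0.0, 1.591]
force: [-2.8, 0.1, 4.7]
grip_width: 0.0266
grip_force: 15.0
```

play_rows:
  motion:
    - [[0,0.003,0,0,0,0,-1],[0,0.004,0,0,0,0,-1],[0,0.004,0,0,0,0,-1]]

```text
time_s: 28.1
ee_pos: [0.5397, 0.1145, 0.1189]
eef_rot: [-3.141, 0.0, 1.591]
force: [-5.9, -0.5, 7.6]
grip_width: 0.0266
grip_force: 15.0
```

play_rows:
  motion:
    - [[0,0,0,0,0,0,0],[0,0,0,0,0,0,0],[0,0,0,0,0,0,0],[0,0,-0.12,0,0,0,0],[0,0,-0.3,0,0,0,0],[-0.316,-0.022,-0.3,0,0,0,0],[-0.316,-0.022,-0.3,0,0,0,0],[-0.316,-0.022,-0.3,0,0,0,0],[-0.316,-0.022,-0.2,0,0,0,0],[-0.316,-0.022,-0.1,0,0,0,0]]

```text
time_s: 29.1
ee_pos: [0.5366, 0.0356, 0.1434]
eef_rot: [3.14, -0.0, 1.591]
force: [1.0, -0.5, -0.8]
grip_width: 0.0472
grip_force: 0.0
```

play_rows:
  motion:
    - [[0,0,0.1,0,0,0,0],[0,0,0.1,0,0,0,0],[0,0,0.1,0,0,0,-1],[0,0,0.1,0,0,0,-1],[0,0,0.1,0,0,0,-1],[0,0,0.1,0,0,0,-1],[0,0.006,0.1,0,0,0,-1],[0,0.012,0.1,0,0,0,-1],[0,0.012,0.1,0,0,0,-1]]

```text
time_s: 30.0
ee_pos: [0.539, 0.0354, 0.1201]
eef_rot: [-3.141, 0.0, 1.591]
force: [-8.6, -0.6, 15.5]
grip_width: 0.027
grip_force: 15.1
```

play_rows:
  motion:
    - [[0,0.004,0,0,0,0,-1],[0,0.007,0,0,0,0,-1],[0,0.007,0,0,0,0,-1]]

```text
time_s: 30.3
ee_pos: [0.5407, 0.0355, 0.1203]
eef_rot: [-3.141, 0.0, 1.591]
force: [-9.0, -0.5, 16.6]
grip_width: 0.0272
grip_force: 15.2
```

play_rows:
  motion:
    - [[0,0,-0.005,0,0,0,-1],[0,0,-0.005,0,0,0,-1],[0,0.002,-0.005,0,0,0,-1],[0,0.002,-0.005,0,0,0,-1]]

```text
time_s: 30.7
ee_pos: [0.5412, 0.0354, 0.1201]
eef_rot: [-3.141, 0.0, 1.591]
force: [-5.6, 0.6, 5.3]
grip_width: 0.0267
grip_force: 15.0
```

play_rows:
  motion:
    - [[0,0.002,0,0,0,0,-1],[0,0.004,0,0,0,0,-1],[0,0.004,0,0,0,0,-1]]

```text
time_s: 31.0
ee_pos: [0.542, 0.0355, 0.1202]
eef_rot: [-3.14, 0.0, 1.591]
force: [-7.1, 0.2, 8.1]
grip_width: 0.0267
grip_force: 15.1
```

play_rows:
  motion:
    - [[0,0.003,-0.002,0,0,0,-1],[0,0.003,-0.002,0,0,0,-1],[0,0.003,-0.002,0,0,0,-1]]

```text
time_s: 31.3
ee_pos: [0.5425, 0.0355, 0.1203]
eef_rot: [-3.139, -0.0, 1.591]
force: [-7.0, 0.0, 6.9]
grip_width: 0.0266
grip_force: 15.1
```

play_rows:
  motion:
    - [[0,0,0,0,0,0,0],[0,0,0,0,0,0,0],[0,0,0,0,0,0,0],[0,0,-0.12,0,0,0,0],[0,0,-0.3,0,0,0,0],[-0.333,-0.028,-0.3,0,0,0,0],[-0.333,-0.028,-0.3,0,0,0,0],[-0.333,-0.028,-0.3,0,0,0,0],[-0.333,-0.028,-0.2,0,0,0,0],[-0.333,-0.028,-0.1,0,0,0,0]]

```text
time_s: 32.3
ee_pos: [0.5383, -0.0478, 0.1452]
eef_rot: [3.14, 0.0, 1.591]
force: [0.8, 0.5, -0.3]
grip_width: 0.0471
grip_force: 0.0
```

```bash
python3 - <<'E'
from h import *
c=camera("scene");save(c,"sc1.png",(180,120,460,330),2.8);W=cloud(c);P=W.reshape(-1,3);P=P[np.isfinite(P).all(1)]
for y0 in(-.048,.0355,.1145):
  for z in((.11,.13),(.134,.148)):
    q=P[(P[:,2]>z[0])&(P[:,2]<z[1])&(abs(P[:,1]-y0)<.03)&(abs(P[:,0]-.54)<.03)];print(y0,len(q),np.round(q[:,:2].mean(0),4) if len(q) else 0)
E
```

```text
-0.048 31 [ 0.5445 -0.0389]
-0.048 38 [ 0.538  -0.0393]
0.0355 56 [0.5505 0.0389]
0.0355 86 [0.5433 0.0371]
0.1145 52 [0.5499 0.1176]
0.1145 83 [0.5424 0.1165]
```

View pics/sc1.png

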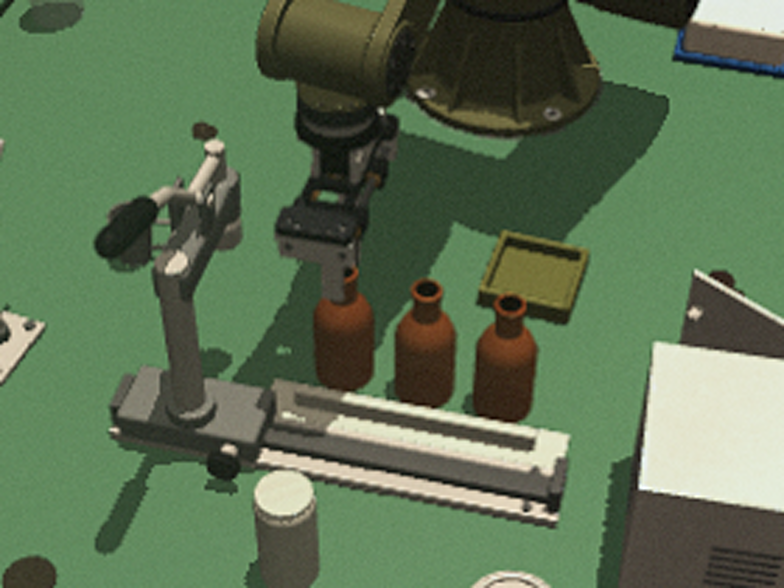

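The crop shows bottles standing at (345,340), (425,350) and (505,360). The straightedge lies along the slide front and the capper is at its right end.

play_rows:
  motion:
    - [[0,0,0.1,0,0,0,0],[0,0,0.1,0,0,0,0],[0,0,0.096,0,0,0,-1],[0,0,0.096,0,0,0,-1],[0,0,0.096,0,0,0,-1],[0,0,0.096,0,0,0,-1],[0,0.006,0.096,0,0,0,-1],[0,0.012,0.096,0,0,0,-1],[0,0.018,0.096,0,0,0,-1],[0,0.018,0.096,0,0,0,-1]]

```text
time_s: 33.35
ee_pos: [0.5423, -0.0479, 0.1229]
eef_rot: [3.142, 0.0, 1.591]
force: [-7.3, -0.8, 13.5]
grip_width: 0.0273
grip_force: 15.2
```

play_rows:
  motion:
    - [[0,0.003,0,0,0,0,-1],[0,0.005,0,0,0,0,-1],[0,0.005,0,0,0,0,-1]]

```text
time_s: 33.65
ee_pos: [0.5435, -0.0479, 0.1231]
eef_rot: [-3.142, 0.0, 1.591]
force: [-8.4, -0.4, 14.3]
grip_width: 0.0276
grip_force: 15.3
```

play_rows:
  motion:
    - [[0,0.003,0,0,0,0,-1],[0,0.004,0,0,0,0,-1],[0,0.004,0,0,0,0,-1]]

```text
time_s: 33.95
ee_pos: [0.5444, -0.0479, 0.1231]
eef_rot: [-3.141, 0.0, 1.591]
force: [-7.9, -0.7, 16.8]
grip_width: 0.0279
grip_force: 15.4
```

play_rows:
  motion:
    - [[0,0,-0.006,0,0,0,-1],[0,0,-0.008,0,0,0,-1],[0,0,-0.008,0,0,0,-1]]

```text
time_s: 34.25
ee_pos: [0.5441, -0.0477, 0.1232]
eef_rot: [-3.14, -0.0, 1.591]
force: [-5.6, -0.1, -0.9]
grip_width: 0.0268
grip_force: 15.0
```

play_rows:
  motion:
    - [[0,0.003,0,0,0,0,-1],[0,0.004,0,0,0,0,-1],[0,0.004,0,0,0,0,-1]]

```text
time_s: 34.55
ee_pos: [0.5452, -0.0477, 0.1235]
eef_rot: [-3.14, -0.0, 1.591]
force: [-7.5, -0.2, 3.5]
grip_width: 0.027
grip_force: 15.1
```

play_rows:
  motion:
    - [[0,0,0,0,0,0,0],[0,0,0,0,0,0,0],[0,0,0,0,0,0,0],[0,0,-0.12,0,0,0,0],[0,0,-0.3,0,0,0,0],[0,0,-0.3,0,0,0,0],[0,-0.2,-0.3,0,0,0,0],[0,-0.4,-0.3,0,0,0,0.5],[0,-0.6,-0.3,0,0,0,0.5],[0,-0.6,-0.3,0,0,0,0.5]]

```text
time_s: 35.55
ee_pos: [0.3914, -0.0504, 0.1979]
eef_rot: [-3.141, -0.0, 1.591]
force: [0.5, -0.4, 0.5]
grip_width: 0.0677
grip_force: 0.0
```

play_rows:
  motion:
    - [[-0.6,-0.2,0,0,0,0,0.5],[-0.6,-0.2,0,0,0,0,0.5],[-0.6,-0.2,0,0,0,0,0.5],[-0.6,-0.2,0,0,0,0,0.5],[-0.6,-0.2,0,0,0,0,0.5]]

```text
time_s: 36.05
ee_pos: [0.3488, -0.2029, 0.1983]
eef_rot: [3.141, 0.0, 1.588]
force: [0.1, -0.3, 0.4]
grip_width: 0.0707
grip_force: 0.0
```

```bash
cat > chk.py <<'E'
from h import *
import sys
c=camera("top");W=cloud(c);np.savez("top4.npz",**c)
if len(sys.argv)>1: save(c,sys.argv[1],None,1.25)
for k in tops(W):print("bottle",k)
P=W.reshape(-1,3);P=P[np.isfinite(P).all(1)]
for x0,y0 in((.544,-.048),(.542,.0355),(.54,.1145)):
    q=P[(P[:,2]>.05)&(P[:,2]<.09)&(np.hypot(P[:,0]-x0,P[:,1]-y0)<.04)];print("body",np.round(q[:,:2].min(0),4),np.round(q[:,:2].max(0),4),len(q))
b=(P[:,0]>.565)&(P[:,0]<.615)&(P[:,1]>-.07)&(P[:,1]<.17)
r=P[b&(P[:,2]>.022)&(P[:,2]<.038)&(P[:,0]<.606)];print("rib",len(r),rect(r))
q=P[(P[:,2]>.0045)&(P[:,2]<.016)&(P[:,1]>-.11)&(P[:,1]<.20)&(P[:,0]>.55)&(P[:,0]<.58)]
L=np.array([(y,q[abs(q[:,1]-y)<.003,0].min()) for y in np.arange(-.1,.18,.006) if (abs(q[:,1]-y)<.003).sum()>2]);f=np.polyfit(L[:,0],L[:,1],1);print("edge front",f)
b=(P[:,0]>.40)&(P[:,0]<.47)&(P[:,1]>-.36)&(P[:,1]<-.25)
r=P[b&(P[:,2]>.05)&(P[:,2]<.068)];print("jig rim",len(r),circ(r[r[:,1]<-.3]),rect(r))
h=P[b&(P[:,2]>.03)&(P[:,2]<.068)&(P[:,1]>-.288)];print("handle",len(h),np.round(h.mean(0),4))
print(get_obs()["ee_pos"])
E
python3 chk.py top4.png
```

```text
bottle (157, array([538.9, 115.9]), array([27.9, 27.8]), 2.17)
bottle (158, array([540.3,  35.7]), array([27.7, 27.5]), 1.21)
bottle (158, array([541.7, -47.2]), array([28.2, 28.5]), 65.39)
body [ 0.5122 -0.0765] [ 0.57   -0.0177] 152
body [0.5109 0.0079] [0.5688 0.0659] 137
body [0.5095 0.0863] [0.5676 0.1436] 151
rib 563 (array([594.7,  45. ]), array([ 12.5, 229. ]), 0.93)
edge front [-0.03124854  0.57072881]
jig rim 116 (array([ 0.43497949, -0.31916243]), np.float64(0.02197951384451363)) (array([ 434.1, -302.1]), array([78.8, 43. ]), 89.96)
handle 29 [ 0.4269 -0.2727  0.0529]
[ 0.34906512 -0.20175536  0.19827213]
```

View pics/top4.png

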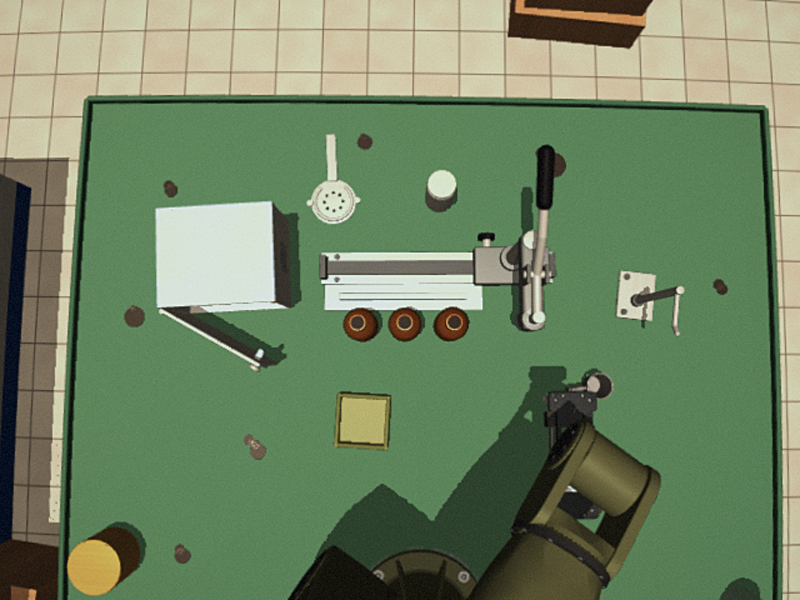

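The row is good: bottles at (361,323), (405,323) and (452,323), with the straightedge flush from 325 to 483. The fits give the same gap of about 0 for all three bottles. Now the jigger.

play_rows:
  motion:
    - [[-0.476,0.331,0,0,0,-0.0215,0.5],[-0.476,0.331,0,0,0,-0.0215,0.5],[-0.476,0.331,0,0,0,-0.0215,0.5],[-0.476,0.331,0,0,0,-0.0215,0.5],[-0.476,0.331,0.2,0,0,-0.0215,0.5],[-0.476,0.331,0.4,0,0,-0.0215,0.5],[-0.476,0.331,0.55,0,0,-0.0215,0.5],[-0.476,0.331,0.624,0,0,-0.0215,0.5],[-0.476,0.331,0.624,0,0,-0.0215,0.5]]

```text
time_s: 37.0
ee_pos: [0.4336, -0.3164, 0.0401]
eef_rot: [-3.139, -0.004, 1.728]
force: [0.3, 0.7, 1.3]
grip_width: 0.0707
grip_force: 0.0
```

play_rows:
  motion:
    - [[0,0,0,0,0,0,-1],[0,0,0,0,0,0,-1],[0,0,0,0,0,0,-1],[0,0,0,0,0,0,-1],[0,0,0,0,0,0,-1],[0,0,0,0,0,0,-1]]
  grip_force: 20

```text
time_s: 37.6
ee_pos: [0.4344, -0.3194, 0.0437]
eef_rot: [3.14, 0.002, 1.726]
force: [-0.5, 1.7, 6.8]
grip_width: 0.0476
grip_force: 20.0
```

play_rows:
  motion:
    - [[0,0,-0.1,0,0,0,-1],[0,0,-0.25,0,0,0,-1],[0,0,-0.4,0,0,0,-1],[0,0,-0.55,0,0,0,-1],[0,0,-0.7,0,0,0,-1],[0,0,-0.76,0,0,0,-1],[0,0,-0.76,0,0,0,-1]]

```text
time_s: 38.3
ee_pos: [0.4343, -0.3195, 0.2349]
eef_rot: [3.139, 0.003, 1.726]
force: [0.3, -0.7, -2.3]
grip_width: 0.0477
grip_force: 20.0
```

```bash
python3 - <<'E'
from h import *
print(get_obs())
s=camera("scene");t=camera("top");np.savez("s5.npz",**s);np.savez("t5.npz",**t)
save(s,"s5.png",(120,60,320,210),4)
for n,c in(("s",s),("t",t)):
    P=cloud(c).reshape(-1,3);P=P[np.isfinite(P).all(1)]
    p=get_obs()["ee_pos"]
    q=P[(np.hypot(P[:,0]-p[0],P[:,1]-p[1])<.07)&(P[:,2]<p[2]+.02)&(P[:,2]>.1)&(P[:,1]>p[1]+.03)]
    print(n,len(q),np.round(q.min(0),4),np.round(q.max(0),4),np.round(q.mean(0),4))
E
```

```text
{'time_s': 38.3, 'qpos': array([-7.02137163e-01,  2.65109873e-01,  1.54081031e+00,  4.91708625e-05,
        1.33129690e+00, -8.57377307e-01]), 'joint_vel': array([-0.00087576,  0.04436404,  0.05805152,  0.00157019, -0.0447695 ,
        0.00038048]), 'tau': array([ 1.28747203e-02, -5.37946272e+01, -3.77194619e+01,  3.92395689e-02,
        7.82033578e-01, -2.47084126e-04]), 'ee_pos': array([ 0.43431833, -0.31945572,  0.23492165]), 'eef_rot': array([3.13869301, 0.0032772 , 1.72602016]), 'force': array([ 0.29651219, -0.66109194, -2.3138067 ]), 'moment': array([-0.01286667, -0.13685512,  0.00690745]), 'grip_force': 19.99987207353115, 'grip_width': 0.047737707186246904}
s 54 [ 0.4257 -0.2876  0.2062] [ 0.4376 -0.2618  0.2484] [ 0.431  -0.274   0.2278]
t 69 [ 0.4245 -0.2881  0.2076] [ 0.4322 -0.2625  0.249 ] [ 0.4289 -0.2746  0.2348]
```

View pics/s5.png

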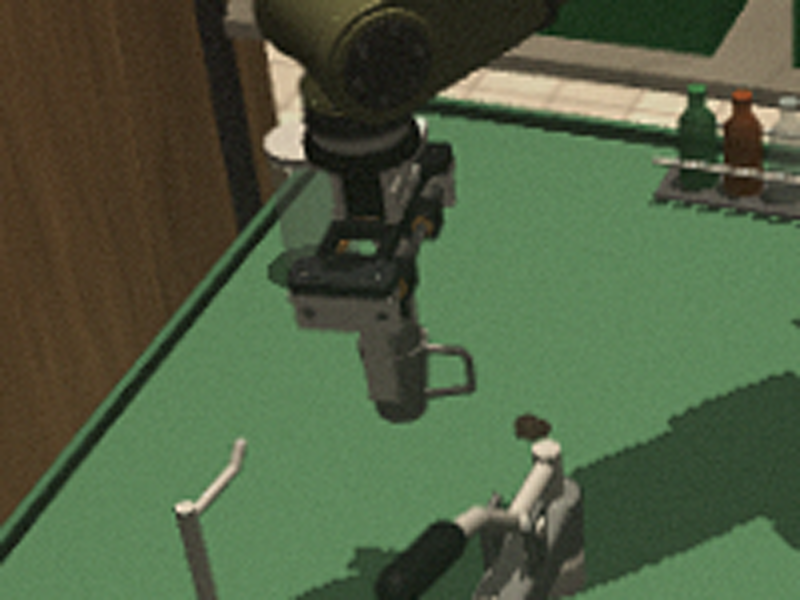

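```bash
python3 - <<'E'
from h import *
for n,c in(("s",np.load("s5.npz")),("t",np.load("t5.npz")),("t4",np.load("top4.npz"))):
    P=cloud(c).reshape(-1,3);P=P[np.isfinite(P).all(1)]
    P=P[(P[:,0]>.5)&(P[:,0]<.625)&(P[:,1]>-.44)&(P[:,1]<-.36)]
    a=P[(P[:,2]>.19)&(P[:,2]<.225)]
    print(n,"tip",np.round(a[a[:,0].argmin()],4))
    for lo in np.arange(.52,.605,.012):
        q=a[(a[:,0]>=lo)&(a[:,0]<lo+.012)]
        if len(q):print(" ",round(lo+.006,3),len(q),np.round([q[:,1].min(),q[:,1].mean(),q[:,1].max(),q[:,2].mean()],4))
    u=P[(P[:,2]>.03)&(P[:,2]<.185)];print(" upright",len(u),np.round(np.percentile(u,[2,50,98],axis=0),4).tolist())
    u=P[(P[:,2]>.205)&(P[:,0]>.57)];print(" uptop",len(u),np.round([u.min(0),u.max(0)],4).tolist())
E
```

```text
s tip [ 0.5273 -0.3956  0.2182]
  0.526 7 [-0.3998 -0.3976 -0.3956  0.2122]
  0.538 12 [-0.4016 -0.3978 -0.3934  0.2051]
  0.55 11 [-0.3999 -0.3975 -0.3952  0.2015]
  0.562 9 [-0.4023 -0.3995 -0.3969  0.2016]
  0.574 12 [-0.4062 -0.4012 -0.3976  0.2023]
  0.586 10 [-0.4116 -0.4018 -0.3962  0.2031]
  0.598 34 [-0.4117 -0.4028 -0.396   0.2046]
  0.61 6 [-0.4049 -0.4024 -0.4007  0.2052]
 upright 203 [[0.5923, -0.4114, 0.0332], [0.6007, -0.4021, 0.1122], [0.6058, -0.3967, 0.1831]]
 uptop 26 [[0.579, -0.4116, 0.205], [0.6064, -0.396, 0.2143]]
t tip [ 0.5218 -0.3997  0.2171]
  0.526 9 [-0.4027 -0.3996 -0.3944  0.2118]
  0.538 21 [-0.4014 -0.3979 -0.3948  0.2047]
  0.55 26 [-0.4047 -0.3992 -0.395   0.2035]
  0.562 26 [-0.4053 -0.4008 -0.3965  0.2033]
  0.574 26 [-0.4063 -0.4016 -0.3986  0.2039]
  0.586 39 [-0.4098 -0.403  -0.3979  0.2044]
  0.598 44 [-0.4109 -0.4028 -0.3975  0.2083]
 upright 176 [[0.5879, -0.4055, 0.034], [0.5932, -0.3999, 0.1114], [0.6009, -0.3971, 0.1817]]
 uptop 52 [[0.5702, -0.4109, 0.2053], [0.6003, -0.3975, 0.2153]]
t4 tip [ 0.5218 -0.3978  0.2168]
  0.526 24 [-0.4021 -0.3972 -0.3934  0.2138]
  0.538 23 [-0.4025 -0.3982 -0.394   0.2045]
  0.55 26 [-0.4049 -0.3991 -0.3949  0.2037]
  0.562 25 [-0.4047 -0.4008 -0.3967  0.2033]
  0.574 26 [-0.4079 -0.4021 -0.3977  0.2027]
  0.586 38 [-0.4092 -0.4028 -0.3985  0.2053]
  0.598 45 [-0.4113 -0.4029 -0.3971  0.2082]
 upright 170 [[0.588, -0.4055, 0.0352], [0.5932, -0.3998, 0.1126], [0.6011, -0.397, 0.1819]]
 uptop 53 [[0.5744, -0.4113, 0.2052], [0.6005, -0.3981, 0.2158]]
```

Hand picture: the jigger is held upright with its handle at (450,370), and the hook tip is at (240,443). Now I approach in front of the hook tip.

play_rows:
  motion:
    - [[-0.1,0.03,0,0,0,0.01,-1],[-0.22,0.07,0,0,0,0.02,-1],[-0.34,0.11,0,0,0,0.03,-1],[-0.43,0.14,0.02,0,0,0.04,-1],[-0.468,0.159,0.044,0,0,0.0422,-1],[-0.468,0.159,0.044,0,0,0.0422,-1],[-0.468,0.159,0.044,0,0,0.0422,-1],[-0.468,0.159,0.044,0,0,0.0422,-1]]

```text
time_s: 39.2
ee_pos: [0.4911, -0.4277, 0.2218]
eef_rot: [3.141, 0.0, 1.462]
force: [0.0, 0.6, -0.9]
grip_width: 0.0478
grip_force: 20.0
```

```bash
python3 - <<'E'
from h import *
s=camera("scene");t=camera("top")
save(s,"s6.png",(120,100,270,212),5)
p=get_obs()["ee_pos"];print(p,get_obs()["eef_rot"])
for n,c in(("s",s),("t",t)):
    P=cloud(c).reshape(-1,3);P=P[np.isfinite(P).all(1)]
    q=P[(abs(P[:,0]-p[0])<.025)&(P[:,2]<p[2]+.02)&(P[:,2]>.15)&(P[:,1]>p[1]+.027)&(P[:,1]<p[1]+.065)]
    print(n,len(q),np.round(q.min(0),4),np.round(q.max(0),4),np.round(q.mean(0),4))
E
```

```text
[ 0.4911894  -0.42791283  0.22213794] [3.14095754e+00 4.59150020e-04 1.46203561e+00]
s 58 [ 0.4956 -0.3995  0.1955] [ 0.5057 -0.37    0.2387] [ 0.5001 -0.3825  0.2166]
t 79 [ 0.494  -0.4008  0.197 ] [ 0.5017 -0.3703  0.2393] [ 0.4974 -0.3833  0.2261]
```

View pics/s6.png

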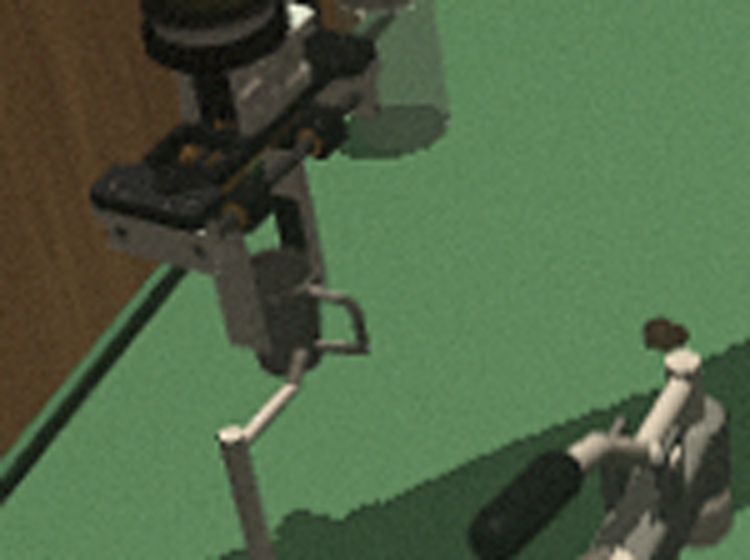

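Picture: the handle loop at (335,320) stands in front of the hook tip (300,365). It needs about 5 mm to the right, then I thread it.

play_rows:
  motion:
    - [[-0.02,0,0.008,0,0,0,-1],[-0.02,0.04,0.008,0,0,0,-1],[-0.02,0.08,0.008,0,0,0,-1],[-0.02,0.11,0.01,0,0,0,-1],[-0.02,0.13,0.025,0,0,0,-1],[-0.02,0.16,0.046,0,0,0,-1],[-0.02,0.16,0.046,0,0,0,-1]]

```text
time_s: 40.0
ee_pos: [0.5309, -0.4375, 0.2084]
eef_rot: [-3.14, -0.001, 1.461]
force: [-0.1, 0.0, -1.3]
grip_width: 0.0476
grip_force: 20.0
```

play_rows:
  motion:
    - [[0,0.03,0,0,0,0,-1],[0,0.06,0,0,0,0,-1],[0,0.08,0,0,0,0,-1],[0,0.08,0,0,0,0,-1],[0,0.08,0.02,0,0,0,-1],[0,0.08,0.036,0,0,0,-1],[0,0.08,0.044,0,0,0,-1],[0,0.08,0.044,0,0,0,-1]]

```text
time_s: 40.8
ee_pos: [0.5501, -0.44, 0.1985]
eef_rot: [-3.141, -0.0, 1.461]
force: [0.2, -0.1, -2.3]
grip_width: 0.0476
grip_force: 20.0
```

```bash
python3 - <<'E'
from h import *
s=camera("scene"); save(s,"s7.png",(120,120,240,210),5)
print(get_obs()["ee_pos"],get_obs()["force"])
E
```

```text
[ 0.55018201 -0.44004271  0.19884206] [ 0.51358819 -0.13144667 -1.90786819]
```

View pics/s7.png

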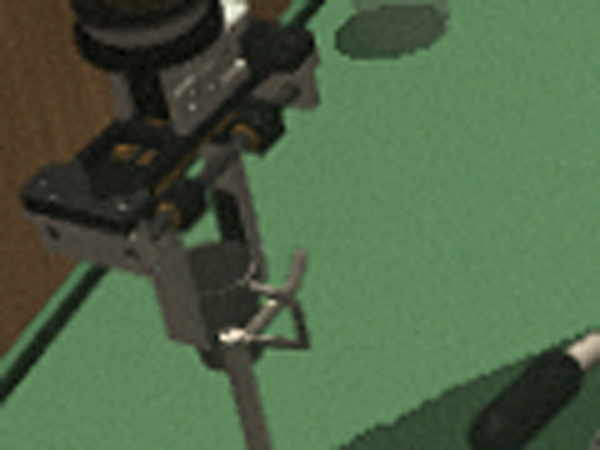

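The hook bar now runs through the handle loop around (280,310). Lowering until it rests.

play_rows:
  motion:
    - [[0,0,0.004,0,0,0,-1],[0,0,0.008,0,0,0,-1],[0,0,0.012,0,0,0,-1],[0,0,0.012,0,0,0,-1]]

```text
time_s: 41.25
ee_pos: [0.5503, -0.44, 0.1958]
eef_rot: [-3.142, -0.0, 1.461]
force: [-0.2, 0.3, -0.2]
grip_width: 0.0476
grip_force: 20.0
```

play_rows:
  motion:
    - [[0,0,0.004,0,0,0,-1],[0,0,0.006,0,0,0,-1],[0,0,0.006,0,0,0,-1]]

```text
time_s: 41.55
ee_pos: [0.5503, -0.4401, 0.1945]
eef_rot: [3.141, 0.0, 1.461]
force: [-0.1, -1.2, -0.7]
grip_width: 0.0473
grip_force: 20.0
```

play_rows:
  motion:
    - [[0,0,0.004,0,0,0,-1],[0,0,0.004,0,0,0,-1],[0,0,0.004,0,0,0,-1],[0.003,0,0.016,0,0,0,-1],[0.007,0,0.028,0,0,0,-1],[0.013,0,0.04,0,0,0,-1],[0.019,0,0.051,0,0,0,-1],[0.027,0,0.061,0,0,0,-1],[0.035,0,0.07,0,0,0,-1],[0.035,0,0.07,0,0,0,-1]]
  grip_force: 4

```text
time_s: 42.55
ee_pos: [0.5513, -0.4309, 0.1766]
eef_rot: [-3.141, -0.0, 1.461]
force: [-0.0, -0.2, -0.4]
grip_width: 0.0482
grip_force: 4.0
```

play_rows:
  motion:
    - [[0,0,0,0,0,0,0.05],[0,0,0,0,0,0,0.1],[0,0,0,0,0,0,0.3],[0,0,0,0,0,0,0.5],[0,0,0,0,0,0,0.5],[0,0,0,0,0,0,0.5],[0,0,0,0,0,0,0.5],[0,0,0,0,0,0,0.5]]

```text
time_s: 43.35
ee_pos: [0.5513, -0.4313, 0.1769]
eef_rot: [-3.142, -0.0, 1.461]
force: [-0.4, 0.1, 1.0]
grip_width: 0.0703
grip_force: 0.0
```

```bash
python3 - <<'E'
from h import *
s=camera("scene"); save(s,"s8.png",(120,120,240,210),5)
print(get_obs()["ee_pos"],get_obs()["force"])
E
```

```text
[ 0.5512712  -0.43132851  0.17690133] [ 0.45847779 -0.12197399  0.48053542]
```

View pics/s8.png

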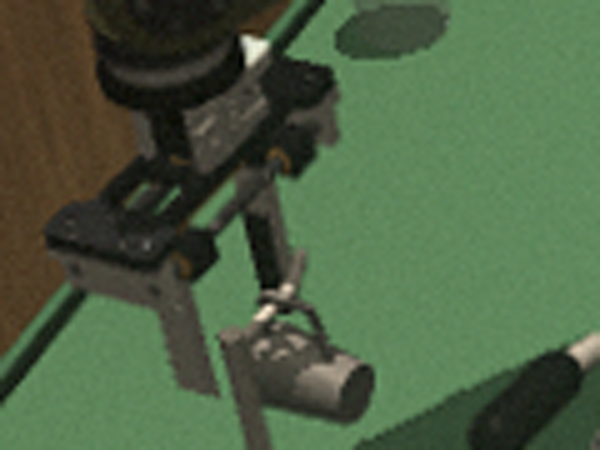

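The jigger hangs by its handle on the bar, at (310,350) in the crop. Withdrawing and heading to the door.

play_rows:
  motion:
    - [[-0.02,0,-0.05,0,0,0,0.5],[-0.04,0,-0.2,0,0,0,0.5],[-0.04,0,-0.4,0,0,0,0.5],[-0.04,0,-0.45,0,0,0,0.5],[-0.04,-0.2,-0.45,0,0,0,0.5],[-0.04,-0.4,-0.45,0,0,-0.0255,-1],[-0.04,-0.5,-0.45,0,0,-0.0255,-1],[-0.04,-0.5,-0.45,0,0,-0.0255,-1]]

```text
time_s: 44.2
ee_pos: [0.4235, -0.428, 0.2913]
eef_rot: [3.141, 0.002, 1.619]
force: [-0.3, 0.2, 0.1]
grip_width: 0.0496
grip_force: 0.0
```

play_rows:
  motion:
    - [[0.98,0,0,0,0,0,-1],[0.98,0,0,0,0,0,-1],[0.98,0,0,0,0,0,-1],[0.98,0,0,0,0,0,-1],[0.98,0,0,0,0,0,-1],[0.98,0,0,0,0,0,-1],[0.98,0,0,0,0,0,-1],[0.98,0,0,0,0,0,-1]]

```text
time_s: 45.0
ee_pos: [0.414, -0.1837, 0.2896]
eef_rot: [3.142, 0.0, 1.621]
force: [0.1, 0.6, 0.1]
grip_width: 0.0007
grip_force: 0.0
```

play_rows:
  motion:
    - [[0.98,0,0,0,0,0,-1],[0.98,0,0,0,0,0,-1],[0.98,0,0,0,0,0,-1],[0.98,0,0,0,0,0,-1],[0.98,0,0,0,0,0,-1],[0.98,0,0,0,0,0,-1],[0.98,0,0,0,0,0,-1],[0.98,0,0,0,0,0,-1]]

```text
time_s: 45.8
ee_pos: [0.4017, 0.0606, 0.2893]
eef_rot: [-3.141, 0.0, 1.619]
force: [-0.6, 0.4, 0.3]
grip_width: 0.0005
grip_force: 0.0
```

```bash
python3 - <<'E'
from h import *
print(get_obs()["ee_pos"],get_obs()["eef_rot"])
plan([(.41,.32,.28,1.62),(.41,.32,.105,1.62)])
W=cloud(camera("top"));P=sel(W,(155,300,280,378),(.151,.165));P=P[P[:,0]<.553];print(len(P),rect(P) if len(P)>5 else 0)
E
```

```text
[0.40173419 0.06058425 0.28933413] [-3.14110679e+00  1.70579579e-04  1.61934641e+00]
[1.0348, 0.0834, 0.0371, -0.0001, 0.0, -0.0001] rows from start 5.2
[1.035, 0.0837, 0.7371, -0.0001, 0.0, -0.0001] rows from start 6.4
275 (array([508.5, 363.2]), array([196.2,   7.4]), 62.32)
```

play_rows:
  motion:
    - [[1,0.08,0,0,0,0,-1],[1,0.08,0,0,0,0,-1],[1,0.08,0,0,0,0,-1],[1,0.08,0,0,0,0,-1],[1,0.08,0,0,0,0,-1],[1,0.08,0.3,0,0,0,-1],[1,0.08,0.5,0,0,0,-1],[1,0.08,0.7,0,0,0,-1],[1,0.08,0.737,0,0,0,-1],[1,0.08,0.737,0,0,0,-1]]

```text
time_s: 46.85
ee_pos: [0.4078, 0.3101, 0.1012]
eef_rot: [-3.135, 0.004, 1.619]
force: [1.0, -0.5, -0.0]
grip_width: 0.0002
grip_force: 0.0
```

play_rows:
  motion:
    - [[-0.01,0.06,0,0,0,0,-1],[-0.03,0.12,0,0,0,0,-1],[-0.05,0.18,0,0,0,0,-1],[-0.07,0.24,0,0,0,0,-1],[-0.09,0.3,0,0,0,0,-1],[-0.11,0.36,0,0,0,0,-1],[-0.13,0.4,0,0,0,0,-1],[-0.14,0.44,0,0,0,0,-1],[-0.14,0.44,0,0,0,0,-1]]

```text
time_s: 47.75
ee_pos: [0.5214, 0.2825, 0.1055]
eef_rot: [3.141, -0.0, 1.62]
force: [-0.3, 0.6, -0.2]
grip_width: 0.0007
grip_force: 0.0
```

play_rows:
  motion:
    - [[0,0.02,0,0,0,0,-1],[0,0.04,0,0,0,0,-1],[0,0.06,0,0,0,0,-1],[0,0.08,0,0,0,0,-1],[0,0.092,0,0,0,0,-1],[0,0.1,0,0,0,0,-1],[0,0.1,0,0,0,0,-1]]

```text
time_s: 48.45
ee_pos: [0.5454, 0.2844, 0.1052]
eef_rot: [3.141, -0.0, 1.621]
force: [0.5, -0.2, 0.3]
grip_width: 0.0005
grip_force: 0.0
```

play_rows:
  motion:
    - [[0,0.004,0,0,0,0,-1],[0,0.008,0,0,0,0,-1],[0,0.012,0,0,0,0,-1],[0,0.012,0,0,0,0,-1]]

```text
time_s: 48.85
ee_pos: [0.5483, 0.2845, 0.1052]
eef_rot: [3.142, -0.0, 1.621]
force: [0.5, 0.3, 0.1]
grip_width: 0.0004
grip_force: 0.0
```

play_rows:
  motion:
    - [[0,0.006,0,0,0,0,-1],[0,0.012,0,0,0,0,-1],[0,0.018,0,0,0,0,-1],[0,0.018,0,0,0,0,-1]]

```text
time_s: 49.25
ee_pos: [0.5507, 0.2846, 0.1052]
eef_rot: [-3.136, 0.001, 1.622]
force: [-21.9, -4.8, 10.9]
grip_width: -0.0
grip_force: 11.3
```

play_rows:
  motion:
    - [[0,0.005,0,0,0,0,-1],[0,0.01,0,0,0,0,-1],[0,0.01,0,0,0,0,-1]]

```text
time_s: 49.55
ee_pos: [0.5507, 0.2845, 0.1052]
eef_rot: [-3.13, 0.003, 1.622]
force: [-46.7, -11.8, 22.3]
grip_width: 0.0004
grip_force: 23.9
```

```bash
python3 - <<'E'
from h import *
W=cloud(camera("top"));P=W.reshape(-1,3);P=P[np.isfinite(P).all(1)]
P=P[(P[:,2]>.149)&(P[:,2]<.1575)&(P[:,1]>.24)&(P[:,1]<.47)&(P[:,0]<.58)&(P[:,0]>.45)];print(len(P))
for y in np.arange(.25,.47,.02):
    q=P[abs(P[:,1]-y)<.01]; print(round(y,3),len(q),np.round(q[:,0].min(),4) if len(q) else 0)
E
```

```text
48
0.25 12 0.5662
0.27 0 0
0.29 0 0
0.31 0 0
0.33 0 0
0.35 0 0
0.37 0 0
0.39 0 0
0.41 0 0
0.43 19 0.5526
0.45 17 0.5523
```

play_rows:
  motion:
    - [[0,-0.03,0,0,0,0,-1],[0,-0.15,0,0,0,0,-1],[0,-0.35,0,0,0,0,-1],[0,-0.55,-0.2,0,0,0,-1],[0,-0.6,-0.4,0,0,0,-1],[0,-0.6,-0.6,0,0,0,-1],[0,-0.6,-0.7,0,0,0,-1],[0,-0.6,-0.7,0,0,0,-1],[0,-0.6,-0.7,0,0,0,-1]]

```text
time_s: 50.5
ee_pos: [0.4055, 0.2773, 0.2806]
eef_rot: [3.14, -0.001, 1.621]
force: [-0.7, 0.1, -0.7]
grip_width: 0.0007
grip_force: 0.0
```

```bash
python3 - <<'E'
from h import *
c=camera("top");W=cloud(c);save(c,"t9.png",None,1.25);save(camera("scene"),"s9.png",None,1.25)
for k in tops(W):print("bottle",k)
P=W.reshape(-1,3);P=P[np.isfinite(P).all(1)]
b=(P[:,0]>.565)&(P[:,0]<.606)&(P[:,1]>-.07)&(P[:,1]<.17)
r=P[b&(P[:,2]>.022)&(P[:,2]<.038)];print("rib",len(r),rect(r))
D=P[(P[:,2]>.149)&(P[:,2]<.1575)&(P[:,1]>.24)&(P[:,1]<.47)&(P[:,0]<.58)&(P[:,0]>.45)]
for y in np.arange(.25,.47,.04):
    q=D[abs(D[:,1]-y)<.02]; print(round(y,3),len(q),np.round(q[:,0].min(),4) if len(q) else 0)
print(get_obs()["ee_pos"],get_obs()["force"])
E
```

```text
bottle (156, array([538.8, 116. ]), array([27.5, 27.6]), 1.57)
bottle (158, array([540.2,  35.7]), array([27.7, 27.5]), 1.12)
bottle (157, array([541.7, -47.2]), array([28. , 28.5]), 64.47)
rib 554 (array([594.7,  44.9]), array([ 12.6, 229.2]), 0.96)
0.25 23 0.5639
0.29 62 0.5613
0.33 63 0.5583
0.37 63 0.5555
0.41 56 0.5526
0.45 29 0.5524
[0.40513841 0.27705759 0.27884463] [0.1556108  0.48467971 0.13003488]
```

View pics/t9.png

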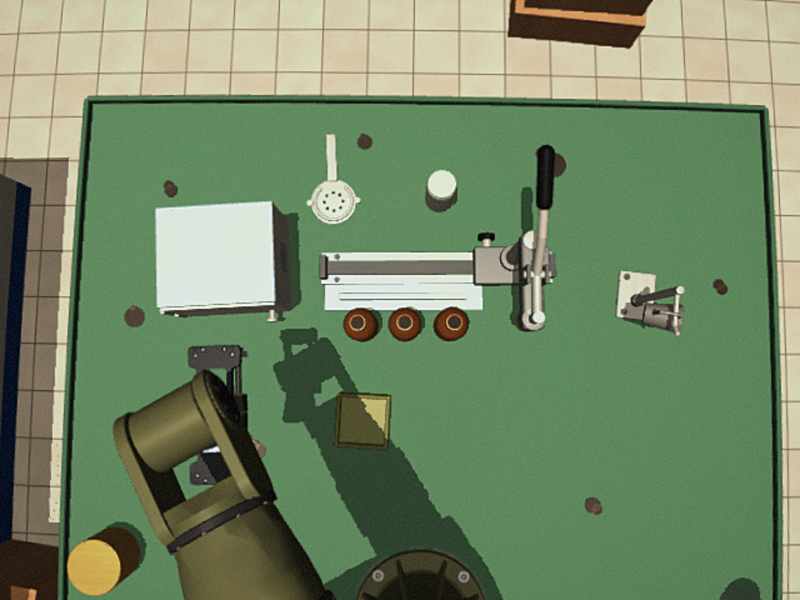

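View pics/s9.png

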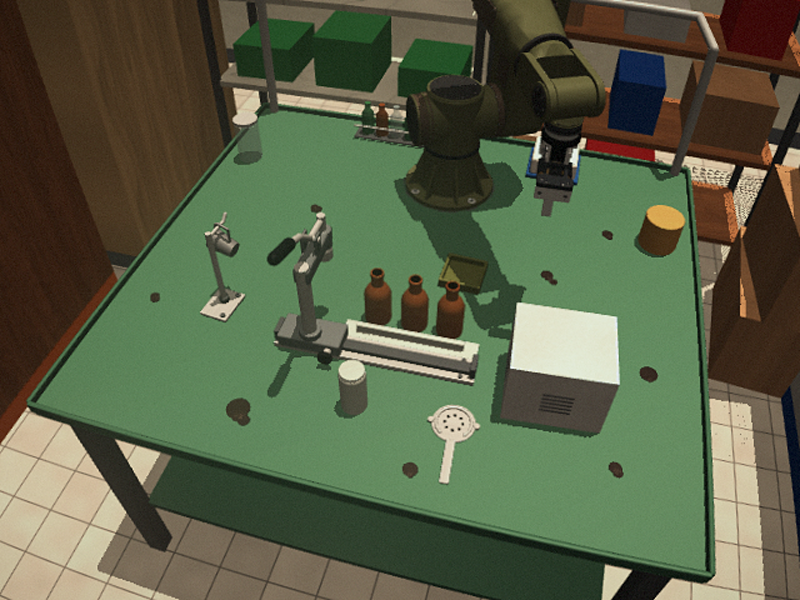

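```bash
python3 - <<'E'
from h import *
W=cloud(camera("top"));P=W.reshape(-1,3);P=P[np.isfinite(P).all(1)]
P=P[(P[:,1]>.262)&(P[:,1]<.45)&(P[:,0]<.76)&(P[:,0]>.45)]
for z,m in(((.1585,.168),"min"),((.1585,.168),"max"),((.149,.1575),"min")):
    D=P[(P[:,2]>z[0])&(P[:,2]<z[1])];L=[]
    for y in np.arange(.27,.445,.006):
        q=D[abs(D[:,1]-y)<.003,0]
        if len(q):L.append((y,getattr(q,m)()))
    print(z,m,np.polyfit(*np.array(L).T,1),len(L))
E
```

```text
(0.1585, 0.168) min [-0.06469764  0.58497205] 30
(0.1585, 0.168) max [-0.07617697  0.76024413] 30
(0.149, 0.1575) min [-0.06818293  0.58257391] 30
```

Door is parallel to the cupboard front (0.068 against 0.065–0.076), so it is shut. The capper, straightedge, bottle row and hanging jigger (660,315) are all in place.

```bash
python3 -c "
from station import workorder
print(workorder.hand_in())"
```

```text
the job is handed in; nothing more can be done
None
```

I handed the job in at about 50 s of the 210 s allowed: the capper is at the right-hand stop, the straightedge is flush against the slide, all three bottles stand in one row touching it, the jigger hangs on the hook and the door is shut; the fingertips pressed the shut door with about 47 N for a moment, and no verdict came back.

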